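# Lay out the inspected parts of a kit beside the microscope

### The arm

A 7-joint arm with a two-finger parallel gripper is mounted at the origin on the work surface. World frame = base frame: x ahead of the robot, y to its left, z up, the work surface at z = 0. Lengths are in m, angles in degrees, forces in N, time in s.
With the tool pointing down it reaches from about 0.425 to 0.875 m from the base axis. Payload 4.7 kg.
Tool frame: the origin (TCP) lies on the mounting face of the last link; the fingertips stand tcp_to_tips ahead of it and the grasp point (between the pads) lies 164 mm ahead of it (tcp_to_tips is the distance from the TCP to the fingertips, in m); z points along the fingers, y is the line along which they close (so a half turn about z gives the same grasp; the last joint's range is limited). The gripper opens to 87 mm and grips with 3 to 60 N. Pads are 19 mm wide; open, the fingers measure 117 mm over their backs; the gripper's body (75 mm by 190 mm) begins 51 mm behind the grasp point.
Start: joints at [-74.479, 18.392, -4.016, 83.108, 1.295, 78.541, -3.26], TCP at [0.165, 0.629, 0.405] pointing down, gripper open.
Joint ranges: [-163.93, 163.93], [-17.29, 119.83], [-79.2, 71.16], [3.27, 140.29], [-89.18, 269.18], [5.43, 117.66], [-154.24, 154.24]. Speed limits (degrees/s): [147.25, 147.25, 180, 180, 180, 180, 180].

### API

Orientations are given as [roll, pitch, yaw] about the fixed x, y, z axes, in that order (R = Rz(yaw) Ry(pitch) Rx(roll)).
In Python, from cell import get_obs, read_camera, sign_off, tcp_to_tips gives the robot as it stands.
- The arm moves only by the tool drive_tool, never from a script. Its argument "rows" is one flat list of numbers, 7 for each row, row after row: the shift along the tool's x, y, z in m, then the turn, a rotation vector about the tool's x, y, z in rad, then the gripper command: -1 is shut, 1 is fully open, values between are in proportion. In form: [tx, ty, tz, rx, ry, rz, fingers, tx, ty, tz, rx, ry, rz, fingers, ...]. A call has 1 to 5 rows; each row shifts and turns the commanded pose from where the row before left it, along the tool's axes as they then stand; what a row does not reach is not made up. A row lasts 1/8 s, in which the tool goes at most 62.5 mm and 10.7 degrees, less where a joint would pass 70% of its speed; a pose out of reach is approached as far as the arm can. A call is refused whole if a number of a shift passes 0.0625 or a number of a turn 0.188, either way. A call with a gripper value outside its range is refused whole. The fingers move at their own pace and stop on an object; "grip_force" is the grip in N (left out, the last holds). Time passes only in rows, so rows that do not move let the fingers close. It gives the time, the measured TCP pose, the force, the opening and the grip force at its end, in the units of the state.
- get_obs(): the state, without advancing time (a new reading comes with each control period).
- read_camera(name): name is "scene" or "side" or "wrist"; returns a dict with "color" (400x640x3 uint8, blue, green, red), "fov_y" (degrees; the focal length in pixels is half the picture's height over the tangent of half this angle, whatever the lens; pixels are square), "cx", "cy" (the principal point, pixels), "cam_to_world" (4x4, takes a point from camera to world coordinates); the wrist camera has in their place "mount" (4x4, takes a point from camera to tool coordinates, whose origin is the TCP and whose axes are the flange's). Camera axes: x right, y up, looking along -z (the intrinsics and any distortion apply to the point x, -y, -z); pixel columns grow to the right and rows downward; lengths in m; the calibration is good to about 2 mm. The wrist camera is an equidistant fisheye: a pixel r from the principal point sees the ray r / f radians off the axis. A picture is of the moment at which its call begins: read the wrist's pose just before it. There is no depth.
- sign_off(): hands the job in; it is judged then, once.
The state is a dict: "time_s": time; "qpos": joint angles; "joint_velocities": joint speeds; "effort": joint torques, N m; "tool_pos": TCP position; "tool_rot": TCP orientation; "force": force on the tool from outside, world axes, zero at the start; "wrist_torque": the same for the moment, N m; "grip_width": finger opening in m; "grasp_force": force on a finger pad.
Only numpy, scipy, OpenCV 4.12 (cv2) and the standard library are available. Lean on these libraries where they do the work, as an engineer would, in place of code of your own. Each camera call takes 0.05 s, during which the arm holds its last target. There are 200 camera calls.

### The job

The inspected parts of a kit have to be laid out: take apart the stack on the round white stage plate and set the thick disc, the square block and the bush each flat inside the grey lipped tray that matches its shape and size. Also pull the shaft up out of its two spring clips and lay it in the middle of the pair of V-rests, along them. Do not knock over the pink dispenser bottle.

Things in the scene. Friction and masses are not known exactly. Their poses are not given: they have to be found in the camera images.
- bush: Plain steel bush, an upright cylinder 28 mm in diameter and 26 mm high with a dark bore mark on top; the top of the stack, standing loose on the square block. 60 to 120 g. Origin at the centre of its underside, z up along its axis.
- block: Square dark steel block 40 x 40 x 20 mm (x, y, z) with a bore mark and four screw holes; loose in the middle of the stack, on the disc and under the bush, at any yaw. 150 to 290 g. Origin at the centre of its underside, z up, x and y square to its side faces.
- disc: Round aluminium disc 60 mm in diameter and 18 mm thick with six bolt holes near its edge; the bottom of the stack, loose on a fixed round white stage plate 100 mm in diameter and 10 mm high. 95 to 180 g. Origin at the centre of its underside, z up along its axis.
- shaft: Plain steel shaft, a cylinder 14 mm in diameter and 110 mm long, lying level, held at the start by the two spring clips of clip_holder. 90 to 170 g. Origin at its middle on its axis, x along the axis (its y and z may be rolled any way about it).
- clip_holder: Fixed grey base plate 120 x 44 x 8 mm (x, y, z), origin centred under it. Two C-shaped steel spring clips, 12 mm long in x, at x = -38 and +38 mm, open upward, 46 mm high, 13 mm to either side; 64 mm of shaft free between them to grasp across. The shaft lies along x, axis 36 mm above the origin. Pulled up it resists with about 8 N in all; the clips let go within 8 mm.
- dish_large: Fixed grey round tray for the disc: recess 80 mm in diameter, floor 4 mm above the origin, lip 4 mm wide reaching 7 mm above the origin. Origin at the centre of its underside, z up.
- tray_square: Fixed grey square tray for the block: recess 58 x 58 mm, floor 4 mm above the origin, lip 4 mm wide reaching 7 mm above the origin. Origin at the centre of its underside, z up, x and y along its sides.
- dish_small: Fixed grey round tray for the bush: recess 46 mm in diameter, floor 4 mm above the origin, lip 4 mm wide reaching 7 mm above the origin. Origin at the centre of its underside, z up.
- v_seat (a point): Where the shaft's middle belongs: midway between two fixed black V-rests, on the axis of a seated shaft, 36 mm above the mat. x along the rests (the shaft's axis, either way round), z up. The rests, 12 mm long, stand at x = -38 and +38 mm, 64 mm free between them; their 45-degree sides open to 34 mm width 7 mm above the point. Grey base plate 120 x 44 x 8 mm.
- dispenser: Loose pink pump-dispenser bottle, 42 mm in diameter and 76 mm high, standing on the mat: a bystander that must stay upright. Origin at the centre of its underside, z up.
Not all that is in view belongs to the job. Leave any turquoise look-alike of the block alone. What is shaped like the disc but purple is not meant.

How it is judged:
By the outcome, as a careful person would: the job done as asked, in the order asked, and still so for the second after the job is handed in, with the robot touching nothing.
It also fails if it takes over 115 s, if anything falls off the work surface, if the arm or the gripper's body presses on something with over 40 N, if the wrist force passes 120 N, or if a joint passes its speed limit or range.

## Working session

There is one attempt and no reset: what is moved stays moved. The work goes in short steps, Python scripts to look and compute and a tool call to move; the robot and the scene stay as the last step left them, time stands still between calls to the robot, and variables do not carry over. Pictures are saved under pics/ and viewed, at most 14 in all, crops included, and the job is handed in when it is done.

Besides the shell and the picture viewer there is one more tool, called as name(argument=value, ...) on one line, values as JSON. drive_tool: Moves the arm, as the interface text tells. Its arguments: {"type":"object","properties":{"rows":{"type":"array","items":{"type":"number"}},"grip_force":{"type":"number"}},"required":["rows"]}

```bash
mkdir -p pics; ls; python3 - <<'E'
from cell import *
import cv2,json
print(get_obs(),tcp_to_tips)
for n in("scene","side"):
    c=read_camera(n);cv2.imwrite(f"pics/{n}0.png",c["color"]);print(n,c["fov_y"],c["cx"],c["cy"],c["cam_to_world"],[k for k in c])
E
```

```text
pics
{'time_s': 0.0, 'qpos': array([-74.47966191,  18.4372155 ,  -4.01760403,  83.17649131,
         1.29612079,  78.54185906,  -3.26054854]), 'joint_velocities': array([ 0.01230689,  0.06438539,  0.08670258, -0.06646122, -0.05078547,
        0.01895135,  0.07522844]), 'effort': array([-4.23889978e-04, -4.91279840e+01, -4.04216694e-01, -3.12525129e+01,
       -6.39966619e-02,  4.39159304e-02,  1.91307240e-04]), 'tool_pos': array([0.16503834, 0.62846816, 0.40366846]), 'tool_rot': array([-1.79889754e+02,  6.37536866e-03,  1.65291095e+02]), 'force': array([ 0.59531677,  0.1844692 , -0.15652253]), 'wrist_torque': array([-0.00024814,  0.01448338,  0.01338288]), 'grasp_force': 0.0, 'grip_width': 0.08723314521769165} 0.1822
scene 54.018012983034566 316.1693586784388 189.355732658792 [[ 0.76212301 -0.46449054  0.45101781  0.955714  ]
 [ 0.64725619  0.56287019 -0.51403947 -0.3771248 ]
 [-0.01509801  0.68368537  0.7296207   0.66708148]
 [ 0.          0.          0.          1.        ]] ['color', 'fov_y', 'cx', 'cy', 'cam_to_world']
side 42.29033248292479 315.23073506349 200.4027620427669 [[-9.45636162e-01  1.87564018e-01 -2.65691530e-01  2.73764404e-01]
 [-3.25226152e-01 -5.44240688e-01  7.73324009e-01  8.81202364e-01]
 [ 4.47617472e-04  8.17692982e-01  5.75654399e-01  6.99784303e-01]
 [ 0.00000000e+00  0.00000000e+00  0.00000000e+00  1.00000000e+00]] ['color', 'fov_y', 'cx', 'cy', 'cam_to_world']
```

View pics/scene0.png

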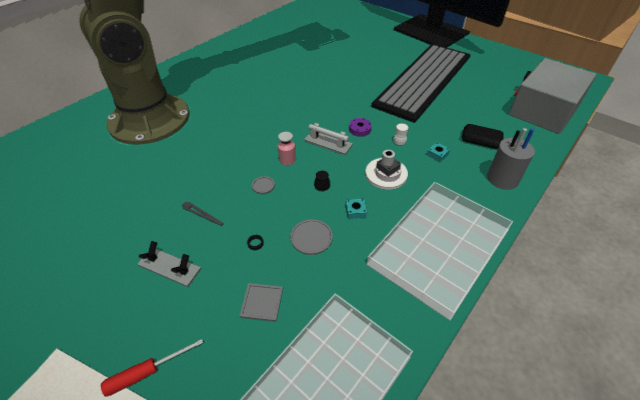

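View pics/side0.png

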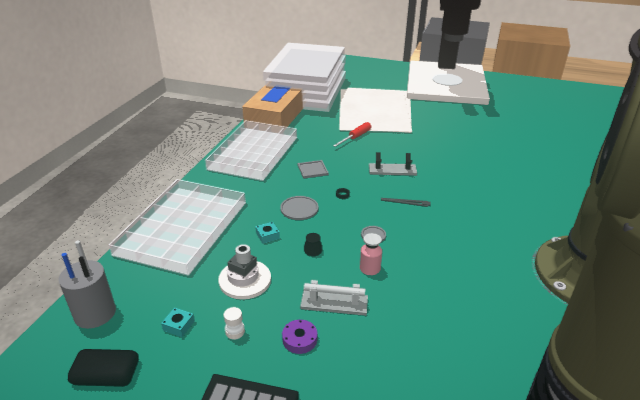

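The scene picture shows the stack at (388,168), the clip holder at (328,140) and the dispenser at (286,150). The small dish is at (263,185), the large dish at (312,237), the square tray at (262,302) and the V-rests at (169,265). Turquoise look-alikes are at (356,207) and (438,152), and the purple disc is at (360,127). The side view shows the same things: stack (244,270), clip holder (335,297).

```bash
cat > h.py <<'E'
from cell import *
import cv2, numpy as np
from scipy.spatial.transform import Rotation as R
def tool():
    o=get_obs(); T=np.eye(4); T[:3,:3]=R.from_euler('xyz',o['tool_rot'],degrees=True).as_matrix(); T[:3,3]=o['tool_pos']; return T
def snap(n):
    T=tool(); c=read_camera(n)
    c['T']=T@np.array(c['mount']) if n=='wrist' else np.array(c['cam_to_world'])
    c['f']=200/np.tan(np.radians(c['fov_y']/2)); c['n']=n; return c
def cast(c,px,z):
    px=np.atleast_2d(np.array(px,float)); d=(px-[c['cx'],c['cy']])/c['f']
    if c['n']=='wrist':
        r=np.linalg.norm(d,axis=1,keepdims=True)+1e-12
        v=np.hstack([d/r*np.sin(r),np.cos(r)])
    else: v=np.hstack([d,np.ones((len(d),1))])
    v=v*[1,-1,-1]; w=v@c['T'][:3,:3].T; o=c['T'][:3,3]
    return o+w*((z-o[2])/w[:,2:])
def proj(c,P):
    p=(np.atleast_2d(P)-c['T'][:3,3])@c['T'][:3,:3]; p=p*[1,-1,-1]
    if c['n']=='wrist':
        s=np.linalg.norm(p[:,:2],axis=1,keepdims=True)+1e-12
        d=p[:,:2]/s*np.arctan2(s,p[:,2:])
    else: d=p[:,:2]/p[:,2:]
    return d*c['f']+[c['cx'],c['cy']]
def nongreen(im):
    h=cv2.cvtColor(im,cv2.COLOR_BGR2HSV)
    m=((h[...,0]>68)&(h[...,0]<86)&(h[...,1]>150)).astype(np.uint8)
    return (1-m)*255
def contours(m,amin=60):
    return [k for k in cv2.findContours(m,cv2.RETR_EXTERNAL,cv2.CHAIN_APPROX_NONE)[0] if cv2.contourArea(k)>amin]
E
python3 - <<'E'
from h import *
for n in('scene','side'):
    c=snap(n); print(n)
    for k in contours(nongreen(c['color'])):
        a=cv2.contourArea(k)
        if a>8000: continue
        w=cast(c,k[:,0],.005)[:,:2].astype(np.float32); r=cv2.minAreaRect(w)
        p=k[:,0].mean(0); 
        if abs(r[0][1])<.8: print(p.round(),'c',np.round(r[0],4),'size',np.round(r[1],3),'ang',round(r[2],1))
E
```

```text
scene
[109. 376.] c [ 0.5492 -0.4345] size [0.294 0.09 ] ang 43.6
[261. 302.] c [ 0.6502 -0.1881] size [0.069 0.071] ang 33.4
[168. 264.] c [ 0.4503 -0.2486] size [0.134 0.059] ang 16.4
[255. 242.] c [ 0.5445 -0.1046] size [0.032 0.035] ang 39.7
[311. 236.] c [ 0.6239 -0.0187] size [0.088 0.09 ] ang 39.6
[202. 213.] c [ 0.3991 -0.1242] size [0.116 0.021] ang 10.3
[356. 208.] c [0.6509 0.1016] size [0.043 0.055] ang 43.3
[263. 184.] c [0.439  0.0217] size [0.055 0.055] ang 39.5
[322. 180.] c [0.5372 0.1198] size [0.035 0.063] ang 39.5
[386. 170.] c [0.6396 0.25  ] size [0.134 0.106] ang 87.7
[438. 152.] c [0.6977 0.3848] size [0.059 0.046] ang 88.3
[286. 148.] c [0.3901 0.1534] size [0.046 0.135] ang 44.3
[503. 148.] c [0.8113 0.4777] size [0.177 0.262] ang 19.7
[400. 134.] c [0.5878 0.3882] size [0.036 0.098] ang 24.9
[328. 138.] c [0.4472 0.2525] size [0.143 0.087] ang 11.5
[360. 127.] c [0.4866 0.3441] size [0.06  0.084] ang 37.1
side
[249. 391.] c [0.5262 0.4519] size [0.144 0.044] ang 19.0
[103. 367.] c [0.7657 0.4959] size [0.103 0.068] ang 17.1
[299. 336.] c [0.4909 0.3345] size [0.062 0.073] ang 19.0
[178. 322.] c [0.7025 0.3747] size [0.053 0.053] ang 86.8
[233. 323.] c [0.6095 0.3439] size [0.035 0.078] ang 30.8
[334. 298.] c [0.4616 0.2267] size [0.123 0.08 ] ang 11.6
[244. 274.] c [0.6558 0.2249] size [0.106 0.153] ang 53.5
[313. 244.] c [0.5483 0.0995] size [0.035 0.074] ang 19.0
[371. 249.] c [0.4277 0.0726] size [0.053 0.16 ] ang 12.7
[267. 232.] c [0.6535 0.0918] size [0.047 0.063] ang 44.1
[406. 201.] c [ 0.3945 -0.1158] size [0.113 0.025] ang 12.0
[299. 207.] c [ 0.6213 -0.0148] size [0.088 0.098] ang 19.0
[342. 193.] c [ 0.543  -0.1026] size [0.031 0.043] ang 17.1
[312. 169.] c [ 0.6479 -0.1845] size [0.071 0.082] ang 33.6
[392. 165.] c [ 0.4612 -0.2757] size [0.123 0.113] ang 15.2
```

drive_tool(rows=[-0.052,-0.0275,0,0,0,0,1,-0.052,-0.0275,0,0,0,0,1,-0.052,-0.0275,0,0,0,0,1,-0.052,-0.0275,0,0,0,0,1,-0.052,-0.0275,0,0,0,0,1])

```text
time_s: 0.82
tool_pos: [0.3828, 0.4281, 0.4048]
tool_rot: [180.0, 0.0, 165.3]
force: [0.8, 0.4, -0.3]
grip_width: 0.087
grasp_force: 0.0
```

drive_tool(rows=[-0.052,-0.0275,0,0,0,0,1,-0.052,-0.0275,0,0,0,0,1,-0.052,-0.0275,0,0,0,0,1,-0.052,-0.0275,0,0,0,0,1,-0.052,-0.0275,0,0,0,0,1])

```text
time_s: 1.45
tool_pos: [0.5993, 0.2293, 0.4048]
tool_rot: [180.0, 0.0, 165.3]
force: [0.0, 0.9, -0.3]
grip_width: 0.0868
grasp_force: 0.0
```

```bash
python3 - <<'E'
from h import *
o=get_obs();print(o['time_s'],o['tool_pos'],o['tool_rot'],o['qpos'])
c=snap('wrist');print(c['mount'],c['f'],c['cx'],c['cy'])
cv2.imwrite('pics/w1.png',c['color'])
E
```

```text
1.45 [0.59929916 0.22934073 0.40478502] [1.79978795e+02 4.63711462e-03 1.65309459e+02] [-36.49648999  17.49584039  16.59704538  85.0778321   -5.04889117
  78.14210168  55.72040852]
[[-9.40628725e-04  9.58677144e-01  2.84494726e-01  7.88659806e-02]
 [ 9.99999444e-01  1.03722093e-03 -1.88867448e-04 -3.56686051e-04]
 [-4.76146789e-04  2.84494390e-01 -9.58677587e-01  1.97447308e-02]
 [ 0.00000000e+00  0.00000000e+00  0.00000000e+00  1.00000000e+00]] 309.70691628693146 314.6881267524999 198.5548563068607
```

View pics/w1.png

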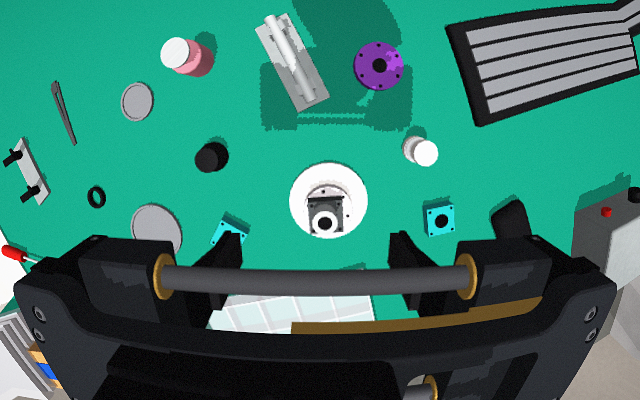

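The wrist picture shows the stack at (328,200): the white stage plate, the aluminium disc, the dark block, and the bush with its bore at (325,222). The turquoise blocks are at (230,235) and (440,220), the purple disc at (378,65) and the white knob at (422,150). The stack's own parts fit the description by colour and by being stacked. I'll enlarge to confirm and measure.

```bash
python3 - <<'E'
from h import *
c=snap('wrist'); im=c['color']
cv2.imwrite('pics/w1c.png',cv2.resize(im[155:250,270:390],None,fx=6,fy=6,interpolation=cv2.INTER_CUBIC))
m=nongreen(im)
for k in contours(m):
    p=k[:,0].mean(0)
    if cv2.contourArea(k)>6000: continue
    w=cast(c,k[:,0],.007)[:,:2].astype(np.float32); r=cv2.minAreaRect(w); e=cv2.minEnclosingCircle(w)
    print(p.round(),np.round(r[0],4),np.round(r[1],3),round(r[2],1),'circ',np.round(e[0],4),round(e[1],4))
h=cv2.cvtColor(im,cv2.COLOR_BGR2HSV)
mw=((h[...,2]>225)&(h[...,1]<25)).astype(np.uint8)*255
mw[:150]=0;mw[255:]=0;mw[:,:280]=0;mw[:,380:]=0
k=max(contours(mw),key=cv2.contourArea); e=cv2.minEnclosingCircle(cast(c,k[:,0],.01)[:,:2].astype(np.float32)); print('plate',e)
E
```

```text
[446. 210.] [0.7026 0.379 ] [0.047 0.049] 86.5 circ [0.7027 0.379 ] 0.0326
[100. 193.] [ 0.5436 -0.1034] [0.032 0.039] 17.4 circ [ 0.5432 -0.1035] 0.0198
[335. 193.] [0.6396 0.236 ] [0.1   0.102] 75.0 circ [0.6396 0.2359] 0.0517
[218. 150.] [0.5439 0.1066] [0.046 0.036] 84.1 circ [0.5447 0.1066] 0.0229
[ 30. 169.] [ 0.4569 -0.2717] [0.131 0.095] 16.6 circ [ 0.4563 -0.2706] 0.0792
[427. 142.] [0.6038 0.3676] [0.052 0.035] 59.3 circ [0.6046 0.3671] 0.0262
[141.  95.] [0.4385 0.0233] [0.055 0.054] 72.0 circ [0.4385 0.0229] 0.028
[ 67. 108.] [ 0.3978 -0.12  ] [0.114 0.021] 9.2 circ [ 0.3979 -0.1209] 0.057
[384.  57.] [0.4885 0.3384] [0.062 0.065] 30.8 circ [0.4883 0.3378] 0.0329
[192.  49.] [0.4077 0.1112] [0.079 0.047] 39.2 circ [0.4074 0.1113] 0.04
[298.  53.] [0.4548 0.2369] [0.128 0.045] 11.4 circ [0.4561 0.2376] 0.0657
plate ((0.6389932036399841, 0.2363569438457489), 0.04986625909805298)
```

View pics/w1c.png

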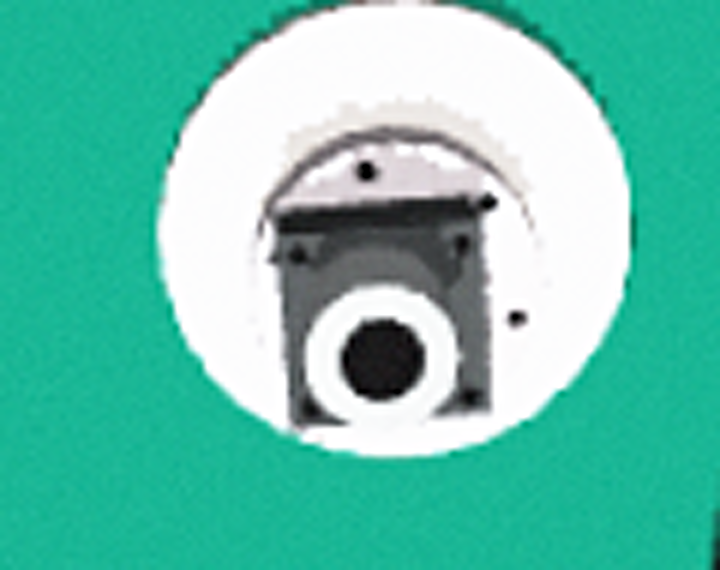

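The crop confirms the stack. The bush bore is at crop (382,359), and the dark square block's top corners are at (275,222), (485,208), (490,410) and (293,428). The disc is under it on the white plate.

```bash
python3 - <<'E'
from h import *
c=snap('wrist'); o=get_obs(); print(o['tool_pos'],o['tool_rot'])
f=lambda P:np.array(P)/6.+[270,155]-.4
print('bush',cast(c,f([[382,359]]),.074))
b=cast(c,f([[275,222],[485,208],[490,410],[293,428]]),.048)[:,:2]; print('block',b,b.mean(0))
for i in range(4):
    d=b[(i+1)%4]-b[i]; print(np.hypot(*d),np.degrees(np.arctan2(d[1],d[0]))%90)
d=cast(c,f([[262,200],[330,143],[395,128],[460,143],[535,235]]),.028)[:,:2]
A=np.c_[2*d,np.ones(5)];s=np.linalg.lstsq(A,(d**2).sum(1),rcond=None)[0];print('disc',s[:2],np.sqrt(s[2]+s[0]**2+s[1]**2))
E
```

```text
[0.60044777 0.22632161 0.40424478] [-1.79871433e+02  5.92452649e-02  1.64848652e+02]
bush [[0.63851709 0.2314225  0.074     ]]
block [[0.61610932 0.21785174]
 [0.62391666 0.25668087]
 [0.66380294 0.24817176]
 [0.65713352 0.21018769]] [0.64024061 0.23322302]
0.03960625899904024 78.6311834762213
0.04078383003251567 77.95736405059735
0.03856514510574658 80.04124829089207
0.04173394882887556 79.4181033252016
disc [0.63816379 0.23594037] 0.03005146720265184
```

drive_tool(rows=[0,0,0.04,0,0,-0.07,1,-0.019,0.0055,0.04,0,0,0,1,-0.019,0.0055,0.024,0,0,0,1,0,0,0,0,0,0,1])

```text
time_s: 2.1
tool_pos: [0.6366, 0.2356, 0.2977]
tool_rot: [-179.9, -0.3, 169.4]
force: [-0.2, 0.2, 0.1]
grip_width: 0.087
grasp_force: 0.0
```

```bash
cat >> h.py <<'E'
def pose():
    # average a few readings (each camera call steps the clock a little)
    P=[];Q=[]
    for i in range(3):
        read_camera('wrist'); o=get_obs(); P.append(o['tool_pos']);Q.append(o['tool_rot'][2])
    return np.array(P),np.array(Q),o['time_s']
E
python3 - <<'E'
from h import *
print(pose())
c=snap('wrist'); im=c['color']
cv2.imwrite('pics/w2.png',im)
E
```

```text
(array([[0.63666088, 0.23558709, 0.29959737],
       [0.63688698, 0.23556741, 0.30111439],
       [0.63708044, 0.23542363, 0.30201859]]), array([169.37807692, 169.37898532, 169.37013839]), 2.25)
```

View pics/w2.png

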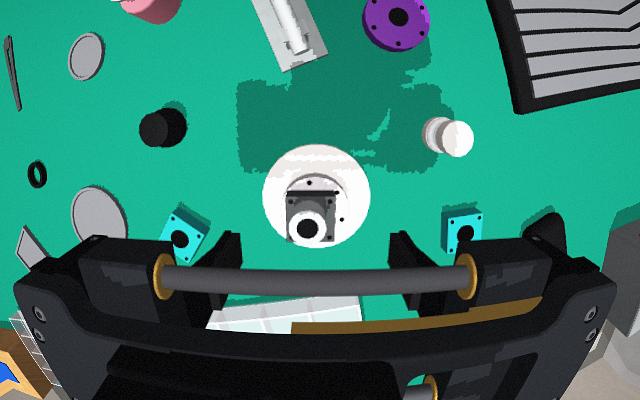

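The picture shows the stack at (316,195), with the bush bore at (307,228) roughly between the fingers at (220,260) and (405,260).

```bash
cat >> h.py <<'E'
def delta(xy,T=None):
    """tool-axis shift of TCP xy to world xy"""
    T=tool() if T is None else T
    d=np.array([xy[0]-T[0,3],xy[1]-T[1,3],0]); return (T[:3,:3].T@d).round(4)
E
python3 - <<'E'
from h import *
c=snap('wrist');im=c['color'];g=cv2.cvtColor(im,cv2.COLOR_BGR2GRAY)
x0,y0=285,205
m=(g[y0:245,x0:330]<60).astype(np.uint8)
n,l,s,ce=cv2.connectedComponentsWithStats(m)
for i in range(1,n):
    if s[i,4]>40:
        p=ce[i]+[x0,y0]; w=cast(c,p,.074)[0]; print(p,s[i],w,delta(w[:2]))
print(pose())
E
```

```text
[306.8852459  227.53114754] [ 12  14  21  19 305] [0.64134922 0.2288192  0.074     ] [-0.0051 -0.0054 -0.    ]
(array([[0.63736762, 0.23489289, 0.30253381],
       [0.63741167, 0.23478231, 0.30233325],
       [0.6374366 , 0.23464023, 0.30205039]]), array([169.33688509, 169.33068914, 169.31797776]), 2.5)
```

drive_tool(rows=[-0.005,-0.0055,0.03,0,0,0,1,0,0,0.0365,0,0,0,1,0,0,0,0,0,0,0.3,0,0,0,0,0,0,0.0])

```text
time_s: 3.0
tool_pos: [0.642, 0.2284, 0.2359]
tool_rot: [179.9, 0.1, 169.3]
force: [-0.2, 0.3, 0.8]
grip_width: 0.0742
grasp_force: 0.0
```

```bash
python3 - <<'E'
from h import *
print(pose(), get_obs()['grip_width'])
c=snap('wrist'); cv2.imwrite('pics/w3.png',cv2.resize(c['color'][150:300,200:430],None,fx=3,fy=3))
E
```

```text
(array([[0.64221415, 0.22845007, 0.23646548],
       [0.64228007, 0.22843523, 0.23662703],
       [0.64220057, 0.22840975, 0.23647488]]), array([169.31069638, 169.30981206, 169.31028768]), 3.15) 0.06274051830133398
```

View pics/w3.png

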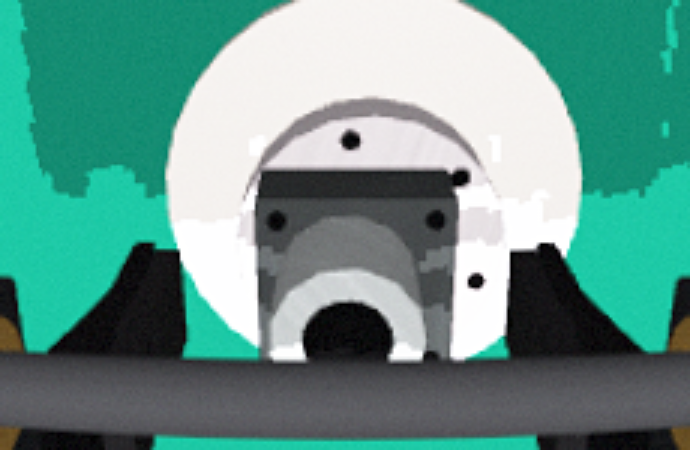

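The crop shows the bush bore at (348,335), centred between the finger pads at 185 and 505. I'll close and lift.

drive_tool(rows=[0,0,0,0,0,0,-1,0,0,0,0,0,0,-1,0,0,0,0,0,0,-1,0,0,0,0,0,0,-1,0,0,0,0,0,0,-1], grip_force=25)

```text
time_s: 3.82
tool_pos: [0.6415, 0.2282, 0.2343]
tool_rot: [180.0, 0.0, 169.3]
force: [-0.3, 0.8, 1.1]
grip_width: 0.0274
grasp_force: 25.0
```

drive_tool(rows=[0,0,-0.03,0,0,0,-1,0,0,-0.05,0,0,0,-1,0,0,-0.05,0,0,0,-1,0,0,0,0,0,0,-1])

```text
time_s: 4.32
tool_pos: [0.6428, 0.228, 0.3697]
tool_rot: [179.7, 0.4, 169.3]
force: [0.4, 0.6, -1.3]
grip_width: 0.0274
grasp_force: 25.0
```

```bash
python3 - <<'E'
from h import *
c=snap('wrist');im=c['color']
cv2.imwrite('pics/w4.png',im);print(pose(),get_obs()['grip_width'])
c=snap('wrist')
w=[k for k in contours(nongreen(c['color']))]
for k in w:
    p=k[:,0].mean(0)
    if cv2.contourArea(k)>6000: continue
    q=cast(c,k[:,0],.007)[:,:2].astype(np.float32); e=cv2.minEnclosingCircle(q); print(p.round(),np.round(e[0],4),round(e[1],4))
E
```

```text
(array([[0.64136859, 0.22791886, 0.36417456],
       [0.64103829, 0.22792218, 0.36280071],
       [0.64092111, 0.22793672, 0.36215609]]), array([169.29269293, 169.29764978, 169.2994659 ]), 4.525) 0.027372621612672184
[446. 208.] [0.7023 0.3788] 0.0326
[207. 212.] [0.6534 0.0939] 0.0321
[129. 203.] [ 0.6214 -0.0174] 0.0459
[ 69. 162.] [ 0.5448 -0.1034] 0.0201
[431. 127.] [0.6025 0.3685] 0.0264
[194. 120.] [0.5451 0.1057] 0.0242
[  8. 134.] [ 0.4552 -0.2452] 0.0636
[121.  57.] [0.4391 0.0229] 0.0286
[46. 70.] [ 0.3986 -0.1212] 0.0577
[388.  31.] [0.4884 0.3382] 0.0337
[297.  33.] [0.4707 0.239 ] 0.0524
[178.  12.] [0.407  0.1067] 0.045
```

View pics/w4.png

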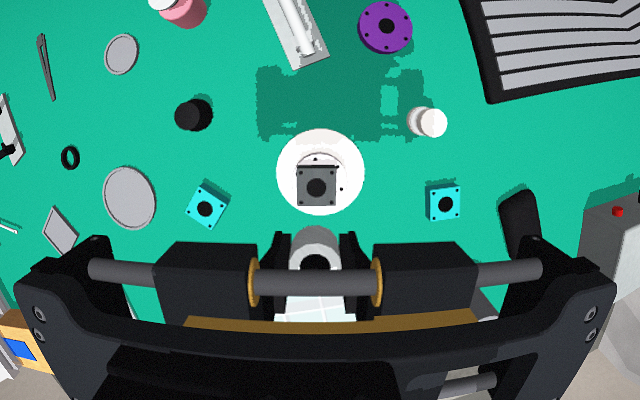

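The bush is held between the fingers at (315,255), and the block is on the disc at (317,187) undisturbed. Next is the small dish at (121,57).

drive_tool(rows=[0.032,-0.0478,0,0,0,0,-1,0.032,-0.0478,0,0,0,0,-1,0.032,-0.0478,0,0,0,0,-1,0.032,-0.0478,0,0,0,0,-1,0.032,-0.0478,0,0,0,0,-1])

```text
time_s: 5.2
tool_pos: [0.4381, 0.0216, 0.3629]
tool_rot: [-179.9, -0.1, 169.3]
force: [0.6, -1.1, -1.1]
grip_width: 0.0273
grasp_force: 25.0
```

drive_tool(rows=[0,0,0,0,0,0.18,-1,0,0,0,0,0,0.18,-1,0,0,0,0,0,0.18,-1,0,0,0,0,0,0.18,-1,0,0,0,0,0,0.18,-1])

```text
time_s: 5.82
tool_pos: [0.4394, 0.0229, 0.363]
tool_rot: [-179.9, -0.0, 117.4]
force: [0.4, -1.1, -1.0]
grip_width: 0.0273
grasp_force: 25.0
```

drive_tool(rows=[0,0,0.05,0,0,0,-1,0,0,0,0,0,0,-1,0,0,0,0,0,0,-1])

```text
time_s: 6.2
tool_pos: [0.4401, 0.0229, 0.3147]
tool_rot: [-180.0, 0.0, 117.7]
force: [0.5, 1.2, -0.8]
grip_width: 0.0272
grasp_force: 25.0
```

```bash
python3 - <<'E'
from h import *
print(pose(),get_obs()['qpos'],get_obs()['grip_width'])
c=snap('wrist');cv2.imwrite('pics/w5.png',c['color'])
for k in contours(nongreen(c['color'])):
    p=k[:,0].mean(0)
    if cv2.contourArea(k)>9000: continue
    q=cast(c,k[:,0],.007)[:,:2].astype(np.float32); e=cv2.minEnclosingCircle(q); print(p.round(),np.round(e[0],4),round(e[1],4))
print(delta([.4388,.0229]))
E
```

```text
(array([[0.44044983, 0.02299187, 0.3154206 ],
       [0.44056561, 0.02299644, 0.31569102],
       [0.4405664 , 0.02301695, 0.31573248]]), array([117.73826535, 117.73432529, 117.73749632]), 6.35) [-25.43072823  -4.11240272  18.40013966 118.51458213   1.40810294
  65.24537582  20.07639921] 0.0274285498810014
[311. 190.] [0.4375 0.0216] 0.0276
[450. 166.] [0.5502 0.1088] 0.0263
[553. 113.] [0.6489 0.2433] 0.0665
[351.  83.] [0.4222 0.1297] 0.0278
[612.  55.] [0.7054 0.3811] 0.0409
[574.  10.] [0.6155 0.3825] 0.0478
[439.  19.] [0.4654 0.2387] 0.0707
[30. 68.] [-0.0049  0.004 ] 0.1253
[ 0.0007 -0.0015 -0.    ]
```

View pics/w5.png

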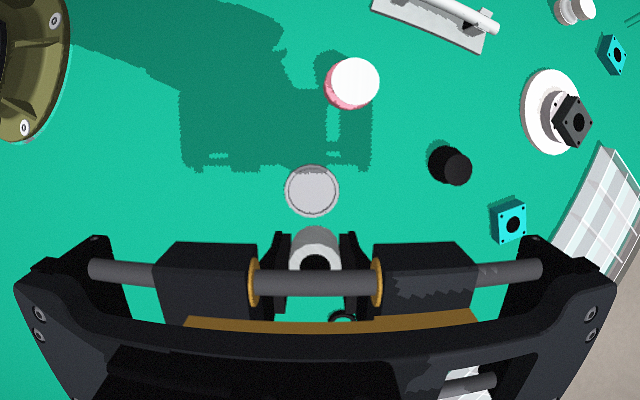

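The small dish is at (311,190), straight ahead of the held bush. The dispenser cap at (353,82) is about 95 mm away on the narrow side of the body. I'll lower now.

drive_tool(rows=[0.001,-0.0025,0.04,0,0,0,-1,0,0,0.04,0,0,0,-1,0,0,0.03,0,0,0,-1,0,0,0,0,0,0,-1,0,0,0,0,0,0,-1])

```text
time_s: 7.02
tool_pos: [0.4382, 0.0228, 0.2057]
tool_rot: [179.9, 0.0, 117.7]
force: [1.0, 0.0, -0.7]
grip_width: 0.027
grasp_force: 25.0
```

```bash
python3 - <<'E'
from h import *
print(pose(),get_obs()['force'])
E
```

```text
(array([[0.43831597, 0.02279637, 0.20598971],
       [0.43827534, 0.02283342, 0.20599495],
       [0.4381269 , 0.02278724, 0.20583574]]), array([117.73536877, 117.73851506, 117.73603078]), 7.175) [ 0.36116283 -0.11294093 -0.65946386]
```

drive_tool(rows=[0,0,0.01,0,0,0,-1,0,0,0.003,0,0,0,-1,0,0,0,0,0,0,-1])

```text
time_s: 7.55
tool_pos: [0.437, 0.0226, 0.1908]
tool_rot: [-179.9, -0.0, 117.7]
force: [1.1, 0.3, -0.7]
grip_width: 0.0272
grasp_force: 25.0
```

drive_tool(rows=[0,0,0.0015,0,0,0,-1,0,0,0,0,0,0,-1,0,0,0,0,0,0,-1])

```text
time_s: 7.92
tool_pos: [0.4373, 0.0226, 0.1902]
tool_rot: [180.0, -0.0, 117.7]
force: [-2.5, -0.0, 5.4]
grip_width: 0.0275
grasp_force: 25.0
```

drive_tool(rows=[0,0,0,0,0,0,0,0,0,0,0,0,0,0,0,0,0,0,0,0,0])

```text
time_s: 8.3
tool_pos: [0.4373, 0.0227, 0.1897]
tool_rot: [180.0, 0.0, 117.7]
force: [-0.1, -0.1, 0.2]
grip_width: 0.0422
grasp_force: 0.0
```

drive_tool(rows=[0,0,-0.03,0,0,0,0.6,0,0,-0.05,0,0,0,1,0,0,-0.06,0,0,0,1,0,0,-0.06,0,0,0,1])

```text
time_s: 8.8
tool_pos: [0.4368, 0.0225, 0.3916]
tool_rot: [180.0, -0.0, 117.7]
force: [1.1, 0.5, 0.2]
grip_width: 0.0755
grasp_force: 0.0
```

drive_tool(rows=[0,0,0,0,0,-0.18,1,0,0,0,0,0,-0.18,1,0,0,0,0,0,-0.18,1,0,0,0,0,0,-0.18,1,0,0,0,0,0,-0.18,1])

```text
time_s: 9.43
tool_pos: [0.4372, 0.0226, 0.3896]
tool_rot: [180.0, -0.0, 169.6]
force: [1.2, -0.4, -0.1]
grip_width: 0.0869
grasp_force: 0.0
```

```bash
python3 - <<'E'
from h import *
print(pose(),delta([.628,.232]))
c=snap('wrist');cv2.imwrite('pics/w6.png',c['color'])
E
```

```text
(array([[0.43716561, 0.02257323, 0.38963213],
       [0.4371648 , 0.02265987, 0.38964795],
       [0.43718628, 0.02269697, 0.38965677]]), array([169.93815746, 169.32630494, 169.13072736]), 9.575) [-0.1479  0.2415  0.    ]
```

View pics/w6.png

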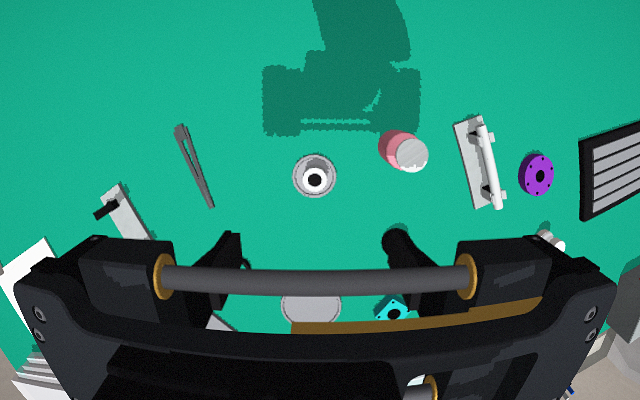

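The bush stands upright in the small dish at (314,178), and the bottle is upright at (405,150). Back to the stack for the block.

drive_tool(rows=[-0.0296,0.0483,0,0,0,0,1,-0.0296,0.0483,0,0,0,0,1,-0.0296,0.0483,0,0,0,0,1,-0.0296,0.0483,0,0,0,0,1,-0.0296,0.0483,0,0,0,0,1])

```text
time_s: 10.25
tool_pos: [0.6287, 0.234, 0.3894]
tool_rot: [180.0, -0.0, 169.1]
force: [1.0, -0.9, 0.3]
grip_width: 0.0872
grasp_force: 0.0
```

drive_tool(rows=[0,0,0.045,0,0,0,1,0,0,0.045,0,0,0,1,0,0,0,0,0,0,1,0,0,0,0,0,0,1])

```text
time_s: 10.75
tool_pos: [0.6281, 0.2326, 0.3015]
tool_rot: [179.9, 0.1, 169.2]
force: [0.6, -0.6, 2.0]
grip_width: 0.087
grasp_force: 0.0
```

```bash
cat > blk.py <<'E'
from h import *
print(pose())
c=snap('wrist');im=c['color'];g=cv2.cvtColor(im,cv2.COLOR_BGR2GRAY)
x,y=proj(c,[[.640,.234,.048]])[0].astype(int); print(x,y)
sub=g[y-50:min(y+50,262),x-50:x+50]
m=(sub<140).astype(np.uint8)*255
m=cv2.morphologyEx(m,cv2.MORPH_OPEN,np.ones((5,5)))
for k in contours(m,300):
    k=k[:,0]+[x-50,y-50]; w=cast(c,k,.048)[:,:2].astype(np.float32); r=cv2.minAreaRect(w)
    print(k.mean(0),np.round(r[0],4),np.round(r[1],4),r[2],delta(r[0]),k[:,1].max(),k.min(0))
cv2.imwrite('pics/blk.png',cv2.resize(im[y-60:y+60,x-60:x+60],None,fx=5,fy=5))
E
python3 blk.py
```

```text
(array([[0.62836366, 0.23257154, 0.30242273],
       [0.62839088, 0.23255237, 0.30273091],
       [0.62827989, 0.23253591, 0.30260037]]), array([169.23499545, 169.24594432, 169.25864718]), 10.9)
318 221
[344.75974026 255.77922078] [0.6726 0.249 ] [0.0424 0.0144] 78.17024993896484 [-0.0407  0.0244  0.0002] 261 [318 246]
[314.49238579 223.81218274] [0.6432 0.2303] [0.0389 0.0476] 79.15158081054688 [-0.0152  0.0006  0.    ] 252 [291 198]
```

```bash
python3 - <<'E'
from h import *
c=snap('wrist');im=c['color'];g=cv2.cvtColor(im,cv2.COLOR_BGR2GRAY)
x0,y0=290,195
m=(g[y0:255,x0:342]<45).astype(np.uint8)
n,l,s,ce=cv2.connectedComponentsWithStats(m)
for i in range(1,n):
    if s[i,4]>6: p=ce[i]+[x0,y0]; w=cast(c,p,.048)[0]; print(p.round(1),s[i,2:],w.round(4),delta(w[:2]))
cv2.imwrite('pics/blk.png',cv2.resize(im[180:270,260:380],None,fx=6,fy=6))
E
```

```text
[314.9 202. ] [ 47   5 232] [0.6227 0.2341 0.048 ] [ 0.0055  0.0006 -0.    ]
[296.2 210.2] [ 4  4 11] [0.6266 0.2181 0.048 ] [-0.0013 -0.0144 -0.    ]
[334.5 210.2] [ 4  4 13] [0.6323 0.2483 0.048 ] [-0.0014  0.0163  0.    ]
[315.2 228. ] [ 23  21 399] [0.6445 0.2302 0.048 ] [-0.0167  0.0008  0.    ]
[296.6 245.4] [ 4  4 13] [0.6571 0.212  0.048 ] [-0.0324 -0.0147  0.0001]
[333.9 245.6] [ 3  4 11] [0.6632 0.2426 0.048 ] [-0.0328  0.0164  0.0001]
```

View pics/blk.png

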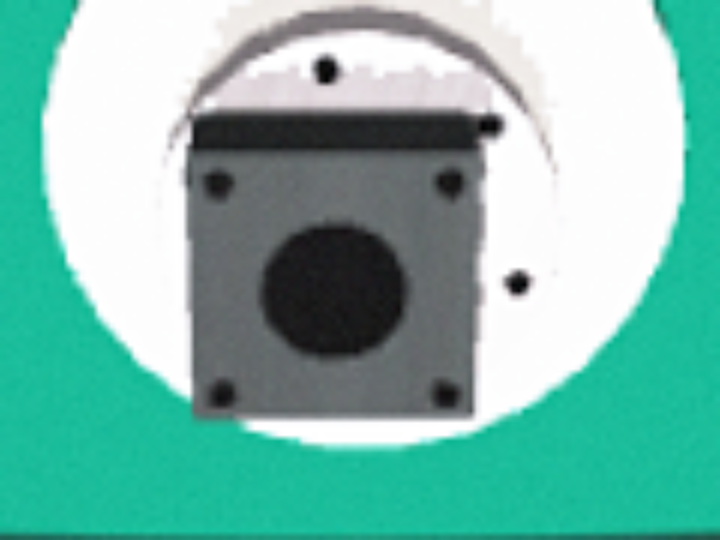

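The crop shows the block's bore at (335,290) with the four screw holes square to the image, so the gripper yaw is aligned. Descend and grip.

drive_tool(rows=[-0.017,0.001,0.03,0,0,0,1,0,0,0.03,0,0,0,0.6,0,0,0.027,0,0,0,0.3,0,0,0,0,0,0,0.2,0,0,0,0,0,0,0.1])

```text
time_s: 11.62
tool_pos: [0.6448, 0.2312, 0.2144]
tool_rot: [179.9, 0.1, 169.3]
force: [-0.3, -0.1, -1.1]
grip_width: 0.0552
grasp_force: 3.6
```

drive_tool(rows=[0,0,0,0,0,0,-1,0,0,0,0,0,0,-1,0,0,0,0,0,0,-1,0,0,0,0,0,0,-1], grip_force=35)

```text
time_s: 12.12
tool_pos: [0.6453, 0.2321, 0.2153]
tool_rot: [179.7, 0.2, 169.4]
force: [1.6, 5.2, 6.4]
grip_width: 0.0407
grasp_force: 34.9
```

```bash
python3 - <<'E'
from h import *
print(pose(),get_obs()['force'],get_obs()['grip_width'])
E
```

```text
(array([[0.64526996, 0.23209087, 0.21533808],
       [0.64527189, 0.23207274, 0.21536641],
       [0.64526075, 0.23207814, 0.21531253]]), array([169.36464154, 169.36570008, 169.36743877]), 12.275) [0.92006147 5.19507802 6.37106247] 0.040509488820623156
```

drive_tool(rows=[0,0,-0.01,0,0,0,-1,0,0,-0.04,0,0,0,-1,0,0,-0.05,0,0,0,-1,0,0,-0.045,0,0,0,-1,0,0,0,0,0,0,-1])

```text
time_s: 12.9
tool_pos: [0.6455, 0.2286, 0.3624]
tool_rot: [179.9, 0.4, 169.2]
force: [0.5, 0.3, -3.0]
grip_width: 0.0408
grasp_force: 35.0
```

```bash
python3 - <<'E'
from h import *
print(pose(),get_obs()['force'],get_obs()['grip_width'])
print(delta([.648,-.187]),delta([.6,-.18]))
c=snap('wrist');im=c['color'];cv2.imwrite('pics/w7.png',im)
E
```

```text
(array([[0.64472165, 0.22875504, 0.35922819],
       [0.64410859, 0.22898197, 0.35697708],
       [0.64380636, 0.2292572 , 0.35574152]]), array([169.20181932, 169.22191571, 169.2399632 ]), 13.05) [ 0.19254996 -0.83416559 -2.22869143] 0.04096391287332361
[-0.0818 -0.4082  0.0009] [-0.0334 -0.4102  0.0011]
```

View pics/w7.png

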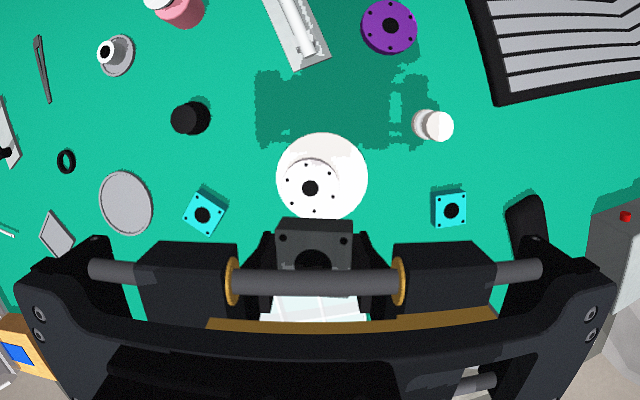

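The block is held at (313,250), and the disc is on the plate with its bore at (310,188). The bush is in its dish at (112,52). Next, the square tray.

drive_tool(rows=[-0.01,-0.051,0,0,0,0,-1,-0.01,-0.051,0,0,0,0,-1,-0.01,-0.051,0,0,0,0,-1,-0.01,-0.051,0,0,0,0,-1,-0.01,-0.051,0,0,0,0,-1])

```text
time_s: 13.72
tool_pos: [0.6453, -0.0313, 0.3555]
tool_rot: [-179.9, -0.2, 169.3]
force: [0.7, 0.0, -2.4]
grip_width: 0.0404
grasp_force: 35.0
```

drive_tool(rows=[-0.01,-0.051,0,0,0,0,-1,-0.01,-0.051,0,0,0,0,-1,-0.01,-0.051,0,0,0,0,-1])

```text
time_s: 14.1
tool_pos: [0.6465, -0.1869, 0.3554]
tool_rot: [-180.0, -0.2, 169.3]
force: [0.8, 0.4, -1.8]
grip_width: 0.0407
grasp_force: 35.0
```

drive_tool(rows=[0,0,0,0,0,0.16,-1,0,0,0,0,0,0.16,-1,0,0,0,0,0,0.16,-1,0,0,0,0,0,0.16,-1,0,0,0,0,0,0.16,-1])

```text
time_s: 14.72
tool_pos: [0.6466, -0.1854, 0.3553]
tool_rot: [-179.8, -0.2, 123.1]
force: [-0.1, -0.5, -2.7]
grip_width: 0.0406
grasp_force: 35.0
```

```bash
cat > tray.py <<'E'
from h import *
print(pose(),get_obs()['grip_width'])
c=snap('wrist');im=c['color'];cv2.imwrite('pics/w8.png',im)
for k in contours(nongreen(im)):
    if cv2.contourArea(k)>12000: continue
    q=cast(c,k[:,0],.006)[:,:2].astype(np.float32); r=cv2.minAreaRect(q); print(k[:,0].mean(0).round(),np.round(r[0],4),np.round(r[1],4),round(r[2],1),delta(r[0]))
E
python3 tray.py
```

```text
(array([[ 0.64663605, -0.18527158,  0.35530649],
       [ 0.64669728, -0.18523215,  0.35547956],
       [ 0.64678392, -0.18526529,  0.35581135]]), array([122.88121667, 123.43081248, 123.60718241]), 14.875) 0.04086140894306508
[316. 185.] [ 0.6493 -0.189 ] [0.0675 0.0672] 33.6 [-0.0044 -0.     -0.    ]
[149. 145.] [ 0.4516 -0.2593] [0.1331 0.0553] 16.4 [ 0.0465 -0.2036  0.0005]
[277.  68.] [ 0.5443 -0.1048] [0.0325 0.0331] 86.7 [ 0.1238 -0.0409  0.0003]
[165.  26.] [ 0.398  -0.1226] [0.1161 0.02  ] 11.9 [ 0.1901 -0.1725  0.0007]
[383.  46.] [ 0.6224 -0.0192] [0.087  0.0878] 32.8 [1.518e-01 7.160e-02 1.000e-04]
[460.   2.] [0.6669 0.0863] [0.0509 0.008 ] 45.0 [ 0.2151  0.1671 -0.    ]
```

drive_tool(rows=[-0.0045,0,0.05,0,0,0,-1,0,0,0.05,0,0,0,-1,0,0,0.05,0,0,0,-1,0,0,0,0,0,0,-1,0,0,0,0,0,0,-1])

```text
time_s: 15.55
tool_pos: [0.6504, -0.1897, 0.2095]
tool_rot: [179.9, 0.1, 123.5]
force: [0.3, -0.1, -1.4]
grip_width: 0.0407
grasp_force: 35.0
```

```bash
python3 - <<'E'
from h import *
print(pose(),get_obs()['force'],delta([.6493,-.189]))
E
```

```text
(array([[ 0.65082658, -0.18987995,  0.21050844],
       [ 0.65092292, -0.18987283,  0.21086842],
       [ 0.65082041, -0.18976555,  0.21074899]]), array([123.49815184, 123.49157689, 123.48852561]), 15.7) [-0.7944754   0.48910063 -1.92428847] [ 0.0015 -0.0008 -0.    ]
```

drive_tool(rows=[0.0015,0,0.014,0,0,0,-1,0,0,0.003,0,0,0,-1,0,0,0,0,0,0,-1,0,0,0,0,0,0,-1])

```text
time_s: 16.2
tool_pos: [0.6489, -0.1881, 0.1908]
tool_rot: [180.0, 0.0, 123.5]
force: [-0.5, -0.4, -1.4]
grip_width: 0.0408
grasp_force: 35.0
```

drive_tool(rows=[0,0,0.0015,0,0,0,-1,0,0,0,0,0,0,-1,0,0,0,0,0,0,-1])

```text
time_s: 16.58
tool_pos: [0.649, -0.1881, 0.1895]
tool_rot: [180.0, 0.0, 123.5]
force: [0.6, -0.3, -0.8]
grip_width: 0.0408
grasp_force: 35.0
```

drive_tool(rows=[0,0,0.001,0,0,0,-1,0,0,0,0,0,0,-1,0,0,0,0,0,0,-1])

```text
time_s: 16.95
tool_pos: [0.6491, -0.1881, 0.1893]
tool_rot: [180.0, 0.0, 123.5]
force: [-2.1, 0.6, 5.2]
grip_width: 0.0405
grasp_force: 35.0
```

drive_tool(rows=[0,0,0.001,0,0,0,-1,0,0,0,0,0,0,-1,0,0,0,0,0,0,-1])

```text
time_s: 17.32
tool_pos: [0.6491, -0.1882, 0.1892]
tool_rot: [179.9, 0.0, 123.5]
force: [-4.2, 2.0, 10.3]
grip_width: 0.0406
grasp_force: 35.0
```

drive_tool(rows=[0,0,-0.002,0,0,0,-0.02,0,0,0,0,0,0,0.2,0,0,0,0,0,0,0.5,0,0,-0.03,0,0,0,1,0,0,-0.06,0,0,0,1])

```text
time_s: 17.95
tool_pos: [0.6476, -0.1872, 0.2765]
tool_rot: [-179.7, -0.3, 123.5]
force: [1.8, 0.8, 0.7]
grip_width: 0.0741
grasp_force: 0.0
```

drive_tool(rows=[0,0,-0.06,0,0,0,1,0,0,0,0,0,0,1])

```text
time_s: 18.2
tool_pos: [0.6501, -0.1893, 0.3451]
tool_rot: [179.6, 0.4, 123.4]
force: [0.4, -0.2, 0.0]
grip_width: 0.0859
grasp_force: 0.0
```

```bash
python3 tray.py
```

```text
(array([[ 0.64930639, -0.18856538,  0.34165254],
       [ 0.64874637, -0.18798091,  0.3392506 ],
       [ 0.6484483 , -0.18765445,  0.33778089]]), array([123.44975496, 123.46267536, 123.46683665]), 18.35) 0.08710185566943317
[316. 186.] [ 0.6492 -0.1887] [0.0675 0.0679] 33.4 [-0.0014  0.0001 -0.    ]
[141. 145.] [ 0.4509 -0.2594] [0.135  0.0554] 16.5 [ 0.0489 -0.2044  0.0006]
[274.  63.] [ 0.5442 -0.1048] [0.0333 0.0323] 4.6 [ 0.1265 -0.0412  0.0004]
[158.  21.] [ 0.3989 -0.1278] [0.1157 0.0201] 5.7 [ 0.1874 -0.1751  0.0009]
[385.  40.] [ 0.6231 -0.0195] [0.088  0.0868] 38.9 [0.1541 0.0717 0.0002]
```

drive_tool(rows=[0.045,0.0268,0,0,0,0,1,0.045,0.0268,0,0,0,0,1,0.045,0.0268,0,0,0,0,1,0.045,0.0268,0,0,0,0,1,0.045,0.0268,0,0,0,0,1])

```text
time_s: 19.02
tool_pos: [0.6358, 0.0754, 0.337]
tool_rot: [-179.8, -0.1, 123.5]
force: [0.7, 0.2, 0.4]
grip_width: 0.0872
grasp_force: 0.0
```

drive_tool(rows=[0.045,0.0268,0,0,0,0,1,0.045,0.0268,0,0,0,0,1,0.045,0.0268,0,0,0,0,1,0,0,0,0,0,0,1,0,0,0,0,0,0,1])

```text
time_s: 19.65
tool_pos: [0.6289, 0.2303, 0.3372]
tool_rot: [-179.8, 0.0, 123.5]
force: [0.2, 0.7, -0.8]
grip_width: 0.0872
grasp_force: 0.0
```

```bash
python3 - <<'E'
from h import *
print(pose(),get_obs()['grip_width'])
c=snap('wrist');im=c['color'];g=cv2.cvtColor(im,cv2.COLOR_BGR2GRAY)
x,y=proj(c,[[.640,.232,.028]])[0].astype(int); print(x,y)
m=(g[y-40:y+40,x-40:x+40]<70).astype(np.uint8)
n,l,s,ce=cv2.connectedComponentsWithStats(m)
for i in range(1,n):
    if s[i,4]>4: p=ce[i]+[x-40,y-40]; w=cast(c,p,.028)[0]; print(p.round(1),s[i,2:],w.round(4),delta(w[:2]))
a=cv2.resize(im[y-40:y+40,x-60:x+60],None,fx=4,fy=4)
b=cv2.imread('pics/w8.png')[100:260,200:440]; b=cv2.resize(b,(480,320))
cv2.imwrite('pics/w9.png',np.vstack([a[:280],b]))
E
```

```text
(array([[0.62923293, 0.22912507, 0.33776886],
       [0.62947942, 0.22858045, 0.33828296],
       [0.62956928, 0.22852431, 0.33866515]]), array([123.3717015 , 123.31278215, 123.29511306]), 19.8) 0.08729544287429768
326 193
[326.2 177.3] [3 3 6] [0.6306 0.2451 0.028 ] [ 0.0132  0.0099 -0.    ]
[303. 188.] [3 3 9] [0.6177 0.224  0.028 ] [ 0.0026 -0.0125  0.    ]
[347. 192.] [3 3 9] [0.6558 0.2442 0.028 ] [-0.0015  0.0304 -0.    ]
[324.  202.4] [ 17  16 214] [0.6428 0.223  0.028 ] [-0.0121  0.0079 -0.    ]
[301.2 212.8] [3 3 6] [0.6299 0.2015 0.028 ] [-0.0229 -0.0147  0.    ]
[321.4 225.8] [2 3 5] [0.6544 0.201  0.028 ] [-0.0368  0.0055  0.    ]
```

View pics/w9.png

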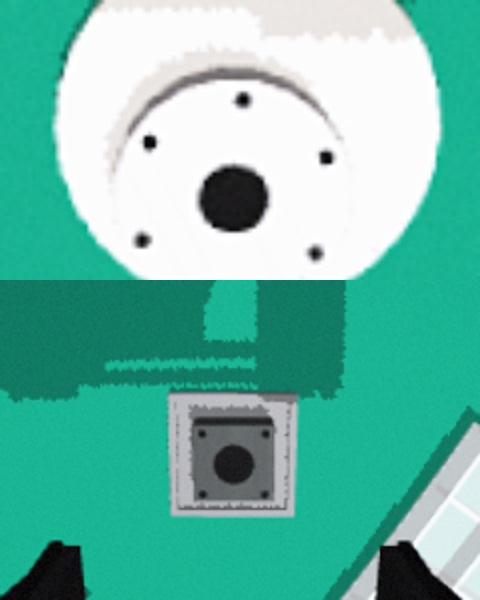

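The top half shows the disc on the plate with its bore at (233,198). The bottom half shows the block flat and centred in the square tray at (233,460). Next, the disc.

drive_tool(rows=[-0.012,0.008,0.04,0,0,0,1,0,0,0.03,0,0,0,1,0,0,0,0,0,0,1,0,0,0,0,0,0,1])

```text
time_s: 20.35
tool_pos: [0.6431, 0.2246, 0.2707]
tool_rot: [179.9, 0.0, 123.4]
force: [1.0, -0.1, -0.0]
grip_width: 0.0868
grasp_force: 0.0
```

```bash
python3 - <<'E'
from h import *
print(pose())
c=snap('wrist');im=c['color'];g=cv2.cvtColor(im,cv2.COLOR_BGR2GRAY)
x,y=proj(c,[[.6428,.223,.028]])[0].astype(int); print(x,y)
m=(g[y-60:y+25,x-60:x+60]<70).astype(np.uint8)
n,l,s,ce=cv2.connectedComponentsWithStats(m)
for i in range(1,n):
    if s[i,4]>6: p=ce[i]+[x-60,y-60]; w=cast(c,p,.028)[0]; print(p.round(1),s[i,2:],w.round(4),delta(w[:2]))
E
```

```text
(array([[0.64324429, 0.22478035, 0.27127449],
       [0.64322019, 0.22496019, 0.27139857],
       [0.64312487, 0.22503536, 0.2712753 ]]), array([123.43492733, 123.44769644, 123.45757885]), 20.5)
312 215
[315.4 183.6] [ 5  5 18] [0.6306 0.2451 0.028 ] [ 0.0235  0.0007 -0.    ]
[285.6 197.5] [ 5  4 17] [0.6178 0.2238 0.028 ] [ 0.0128 -0.0218 -0.0001]
[342.4 202.4] [ 6  4 17] [0.6557 0.2442 0.028 ] [0.0089 0.0211 0.0001]
[312.5 215.5] [ 22  20 357] [0.6426 0.2229 0.028 ] [-0.0016 -0.0015 -0.    ]
[283.5 228.5] [ 4  4 12] [0.6296 0.2015 0.028 ] [-0.0124 -0.0242 -0.0001]
[339.4 232.6] [ 4  4 13] [0.668  0.2226 0.028 ] [-0.0159  0.0194  0.0001]
```

drive_tool(rows=[-0.0015,-0.0015,0.04,0,0,0,1,0,0,0.034,0,0,0,1,0,0,0,0,0,0,1,0,0,0,0,0,0,0.6,0,0,0,0,0,0,0.45])

```text
time_s: 21.18
tool_pos: [0.6423, 0.223, 0.1961]
tool_rot: [179.9, 0.0, 123.5]
force: [0.0, -0.6, -0.1]
grip_width: 0.0747
grasp_force: 0.0
```

drive_tool(rows=[0,0,0,0,0,0,-1,0,0,0,0,0,0,-1,0,0,0,0,0,0,-1,0,0,0,0,0,0,-1], grip_force=30)

```text
time_s: 21.68
tool_pos: [0.6423, 0.223, 0.1957]
tool_rot: [180.0, -0.0, 123.5]
force: [0.3, 0.4, 2.0]
grip_width: 0.0592
grasp_force: 30.0
```

drive_tool(rows=[0,0,-0.02,0,0,0,-1,0,0,-0.05,0,0,0,-1,0,0,-0.05,0,0,0,-1,0,0,0,0,0,0,-1,0,0,0,0,0,0,-1])

```text
time_s: 22.3
tool_pos: [0.6418, 0.2228, 0.3155]
tool_rot: [-180.0, -0.0, 123.5]
force: [0.1, -0.4, -1.8]
grip_width: 0.0592
grasp_force: 30.0
```

```bash
python3 - <<'E'
from h import *
print(pose(),get_obs()['force'],get_obs()['grip_width'],delta([.6225,-.019]))
E
```

```text
(array([[0.64150622, 0.22276931, 0.31433035],
       [0.64142745, 0.22281721, 0.31375673],
       [0.6414724 , 0.22284874, 0.31358078]]), array([123.46174272, 123.46365235, 123.46502266]), 22.45) [-0.17977158  0.89130096 -1.09582399] 0.059217476530517794 [-0.1913 -0.1492  0.0003]
```

drive_tool(rows=[-0.0382,-0.0298,-0.01,0,0,0,-1,-0.0382,-0.0298,-0.01,0,0,0,-1,-0.0382,-0.0298,-0.01,0,0,0,-1,-0.0382,-0.0298,0,0,0,0,-1,-0.0382,-0.0298,0,0,0,0,-1])

```text
time_s: 23.08
tool_pos: [0.6225, -0.0201, 0.3442]
tool_rot: [-179.9, -0.0, 123.5]
force: [-0.3, 0.3, -0.8]
grip_width: 0.0593
grasp_force: 30.0
```

drive_tool(rows=[0,0,0,0,0,0,-1,0,0,0,0,0,0,-1,0,0,0,0,0,0,-1])

```text
time_s: 23.45
tool_pos: [0.6232, -0.0165, 0.3445]
tool_rot: [-180.0, -0.1, 123.6]
force: [-0.0, 0.1, -0.7]
grip_width: 0.0593
grasp_force: 30.0
```

```bash
python3 tray.py
```

```text
(array([[ 0.62324099, -0.01663425,  0.34469374],
       [ 0.62324694, -0.01686134,  0.34481161],
       [ 0.62323289, -0.01717664,  0.34496248]]), array([123.62566885, 123.61272411, 123.58635912]), 23.6) 0.0594547791294166
[214. 210.] [ 0.5442 -0.1048] [0.035  0.0323] 76.4 [-0.0291 -0.1141  0.    ]
[114. 158.] [ 0.3977 -0.1221] [0.1154 0.0204] 10.0 [ 3.750e-02 -2.457e-01  1.000e-04]
[400. 112.] [0.6539 0.0971] [0.0461 0.0426] 44.4 [0.0785 0.089  0.    ]
[191.  63.] [0.4382 0.0218] [0.0533 0.0539] 33.7 [ 1.350e-01 -1.324e-01  1.000e-04]
[320.  40.] [0.5432 0.1121] [0.0366 0.0417] 13.3 [0.1522 0.005  0.    ]
[455.  20.] [0.6536 0.2228] [0.1051 0.0607] 44.4 [0.1835 0.1582 0.    ]
[11. 15.] [ 0.0731 -0.0529] [0.1073 0.0671] 13.6 [ 2.746e-01 -4.780e-01  2.000e-04]
```

```bash
cat > arc.py <<'E'
from h import *
from scipy.optimize import least_squares
P,_,_=pose(); print(P[-1])
c=snap('wrist');T=tool();c0=np.array([.6225,-.019])
q=np.vstack([cast(c,k[:,0],.006)[:,:2] for k in contours(nongreen(c['color']))])
d=q-c0; u=T[:2,0]; ok=(abs(np.linalg.norm(d,axis=1)-.044)<.005)&(d@u>.012); q=q[ok]
s=least_squares(lambda p:np.hypot(*(q-p).T)-.0442,c0,loss='soft_l1',f_scale=.0005)
print(len(q),s.x,s.cost,delta(s.x))
E
python3 arc.py
```

```text
[ 0.62317111 -0.01819168  0.34527018]
96 [ 0.62308047 -0.01971467] 5.876393446666999e-06 [-0.0011 -0.0008 -0.    ]
```

drive_tool(rows=[-0.001,-0.0008,0.05,0,0,0,-1,0,0,0.05,0,0,0,-1,0,0,0.04,0,0,0,-1,0,0,0,0,0,0,-1,0,0,0,0,0,0,-1])

```text
time_s: 24.48
tool_pos: [0.6239, -0.0201, 0.207]
tool_rot: [179.9, 0.1, 123.5]
force: [-0.4, -0.1, -0.8]
grip_width: 0.0596
grasp_force: 30.0
```

```bash
python3 - <<'E'
from h import *
print(pose(),get_obs()['force'],delta([.6228,-.0193]))
E
```

```text
(array([[ 0.62420613, -0.02007718,  0.20763234],
       [ 0.62421172, -0.02001639,  0.20780527],
       [ 0.62408045, -0.01999734,  0.20767136]]), array([123.45544599, 123.46138192, 123.46057612]), 24.625) [ 0.30083702  0.70830854 -0.53581352] [ 0.0013 -0.0007 -0.    ]
```

drive_tool(rows=[0.001,-0.0005,0.013,0,0,0,-1,0,0,0.003,0,0,0,-1,0,0,0,0,0,0,-1,0,0,0,0,0,0,-1])

```text
time_s: 25.12
tool_pos: [0.6218, -0.0191, 0.1897]
tool_rot: [-180.0, -0.1, 123.5]
force: [-3.3, 0.7, 4.6]
grip_width: 0.0595
grasp_force: 30.0
```

drive_tool(rows=[0,0,0.0015,0,0,0,-1,0,0,0,0,0,0,-1,0,0,0,0,0,0,-1])

```text
time_s: 25.5
tool_pos: [0.6218, -0.0192, 0.1896]
tool_rot: [-180.0, -0.1, 123.5]
force: [-7.3, 0.5, 14.3]
grip_width: 0.0592
grasp_force: 30.0
```

drive_tool(rows=[0,0,-0.0025,0,0,0,0.4,0,0,0,0,0,0,0.5,0,0,0,0,0,0,0.8,0,0,-0.03,0,0,0,1,0,0,-0.06,0,0,0,1])

```text
time_s: 26.12
tool_pos: [0.6208, -0.0189, 0.2782]
tool_rot: [-179.7, -0.2, 123.5]
force: [0.8, 1.0, 0.6]
grip_width: 0.0842
grasp_force: 0.0
```

drive_tool(rows=[0,0,-0.06,0,0,0,1,0,0,0,0,0,0,1,0,0,0,0,0,0,1])

```text
time_s: 26.5
tool_pos: [0.6218, -0.0192, 0.3397]
tool_rot: [-180.0, -0.0, 123.5]
force: [-0.9, 0.5, 0.2]
grip_width: 0.0868
grasp_force: 0.0
```

```bash
python3 - <<'E'
from h import *
print(pose())
c=snap('wrist');cv2.imwrite('pics/w10.png',c['color']);im=c['color'];g=cv2.cvtColor(im,cv2.COLOR_BGR2GRAY)
x,y=proj(c,[[.6228,-.0193,.022]])[0].astype(int)
m=(g[y-50:y+40,x-50:x+50]<70).astype(np.uint8)
n,l,s,ce=cv2.connectedComponentsWithStats(m)
for i in range(1,n):
    if s[i,4]>4: p=ce[i]+[x-50,y-50]; print(p.round(1),s[i,2:],cast(c,p,.022)[0].round(4))
E
python3 arc.py
```

```text
(array([[ 0.62149827, -0.01908099,  0.33868472],
       [ 0.62143304, -0.0190937 ,  0.3382618 ],
       [ 0.62147666, -0.01910248,  0.33820506]]), array([123.47086392, 123.46675429, 123.46575664]), 26.65)
[318.1 165.5] [3 4 8] [0.6094 0.0023 0.022 ]
[295.3 176. ] [3 3 7] [ 0.5964 -0.0187  0.022 ]
[338.8 179.6] [3 2 5] [0.6341 0.0018 0.022 ]
[315.9 190.4] [ 17  17 216] [ 0.6213 -0.0197  0.022 ]
[293.  200.5] [3 2 6] [ 0.608  -0.0411  0.022 ]
[336.3 204. ] [3 3 7] [ 0.6463 -0.0202  0.022 ]
[313.7 214. ] [3 3 7] [ 0.6332 -0.0416  0.022 ]
[ 0.62185079 -0.01927248  0.33924258]
97 [ 0.62286858 -0.01957011] 5.726799192817314e-06 [-0.0007  0.0006 -0.    ]
```

drive_tool(rows=[0.051,0,0,0,0,0,1,0.051,0,0,0,0,0,1,0.051,0,0,0,0,0,1,0.051,0,0,0,0,0,1,0.051,0,0,0,0,0,1])

```text
time_s: 27.52
tool_pos: [0.4804, 0.1946, 0.3403]
tool_rot: [180.0, -0.0, 123.5]
force: [0.6, 0.3, -0.9]
grip_width: 0.0872
grasp_force: 0.0
```

drive_tool(rows=[0.051,0,0,0,0,0,1,0,0,0,0,0,-0.17,1,0,0,0,0,0,-0.17,1,0,0,0,0,0,-0.17,1,0,0,0,0,0,-0.17,1])

```text
time_s: 28.15
tool_pos: [0.4533, 0.2359, 0.3402]
tool_rot: [-180.0, -0.0, 162.7]
force: [0.3, -0.6, -1.1]
grip_width: 0.0865
grasp_force: 0.0
```

drive_tool(rows=[0,0,0,0,0,-0.17,1,0,0,0,0,0,-0.17,1,0,0,0,0,0,-0.17,1,0,0,0,0,0,0,1,0,0,0,0,0,0,1])

```text
time_s: 28.78
tool_pos: [0.4533, 0.2359, 0.3402]
tool_rot: [180.0, 0.0, -168.5]
force: [-0.7, 0.3, 0.2]
grip_width: 0.0867
grasp_force: 0.0
```

```bash
python3 - <<'E'
from h import *
print(pose(),get_obs()['qpos'])
c=snap('wrist');im=c['color']
for k in contours(nongreen(im)):
    if cv2.contourArea(k)>12000: continue
    q=cast(c,k[:,0],.008)[:,:2].astype(np.float32); r=cv2.minAreaRect(q); print(k[:,0].mean(0).round(),np.round(r[0],4),np.round(r[1],4),round(r[2],1),delta(r[0]))
s=im[60:260,120:520]; s=cv2.resize(s,(800,400)); b=cv2.resize(cv2.imread('pics/w10.png')[130:240,200:440],(436,200)); o=np.zeros((600,800,3),np.uint8);o[:400]=s;o[400:,:436]=b
cv2.imwrite('pics/w11.png',o)
E
```

```text
(array([[0.45332905, 0.2359209 , 0.34021484],
       [0.45331826, 0.23595414, 0.34023836],
       [0.45331679, 0.23596099, 0.34024704]]), array([-168.49401536, -168.45800882, -168.43400791]), 28.925) [-49.43890142   3.74048137  19.79238759 108.19561813  -1.36353675
  68.28772593  72.38505105]
[620. 364.] [0.9284 1.3465] [0.9226 0.2494] 56.9 [-6.884e-01  9.925e-01  1.000e-04]
[ 62. 203.] [ 0.5426 -0.1023] [0.0316 0.041 ] 26.9 [-0.0195 -0.3493 -0.    ]
[315. 190.] [0.4643 0.239 ] [0.1326 0.0447] 11.4 [-0.0113  0.0007  0.    ]
[204. 138.] [0.4253 0.1108] [0.0478 0.0738] 32.3 [ 0.0525 -0.1171 -0.    ]
[134. 137.] [0.4367 0.0232] [0.0549 0.0552] 58.6 [ 0.0589 -0.2051 -0.    ]
[  7. 130.] [ 0.4536 -0.2491] [0.1199 0.0561] 16.2 [ 9.710e-02 -4.753e-01 -1.000e-04]
[56. 94.] [ 0.3955 -0.1168] [0.1133 0.0213] 11.6 [ 0.1275 -0.334  -0.    ]
```

View pics/w11.png

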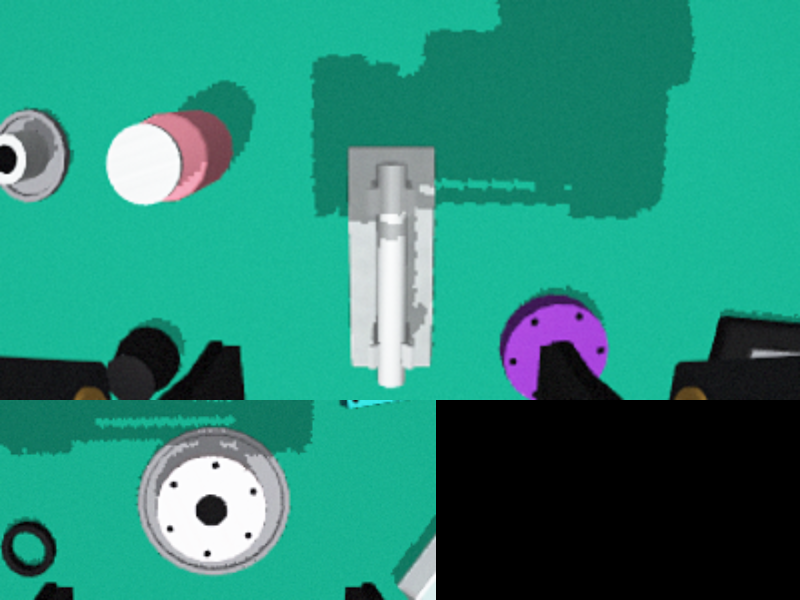

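The crop shows the shaft in the clips along column 391, from row 165 to 385, with the bottle upright at (145,163). Below, the disc lies flat inside the large dish.

```bash
python3 - <<'E'
from h import *
print(pose())
c=snap('wrist');im=c['color']
p=np.array([[391,165],[391,385]])/2.+[120,60]
w=cast(c,p,[.041]); print('ends',w,w.mean(0),delta(w.mean(0)[:2]),np.linalg.norm(w[1]-w[0]),np.degrees(np.arctan2(*(w[0]-w[1])[1::-1])))
p=np.array([[348,147],[434,147]])/2.+[120,60]; w=cast(c,p,.008); print('plate end',w, [delta(x[:2]) for x in w])
# bright shaft lateral centre
h=cv2.cvtColor(im,cv2.COLOR_BGR2HSV)
for row in (190,200,210,218):
    g=h[row,290:345,2].astype(float); s=h[row,290:345,1]
    i=np.where(g>238)[0]; 
    if len(i): x=290+(i.min()+i.max())/2; w=cast(c,[[x,row]],.043)[0]; print(row,len(i),x,delta(w[:2]))
E
```

```text
(array([[0.45331242, 0.2359825 , 0.34027109],
       [0.45330109, 0.23598326, 0.34027822],
       [0.4533081 , 0.23596801, 0.34028767]]), array([-168.40128065, -168.38866288, -168.38343694]), 29.125)
ends [[0.40544004 0.22697394 0.041     ]
 [0.51248945 0.2489589  0.041     ]] [0.45896474 0.23796642 0.041     ] [-0.0059  0.0008  0.    ] 0.10928364401096814 -168.39441674573362
plate end [[0.40418228 0.20474105 0.008     ]
 [0.39549463 0.24713545 0.008     ]] [array([ 0.0544, -0.0207, -0.    ]), array([ 0.0544,  0.0226, -0.    ])]
190 7 315.0 [ 0.0048  0.0003 -0.    ]
200 7 315.0 [-0.0049  0.0003  0.    ]
210 8 314.5 [-0.0148 -0.0002  0.    ]
218 7 315.0 [-0.0229  0.0003  0.    ]
```

drive_tool(rows=[-0.006,0.0005,0.05,0,0,0,1,0,0,0.04,0,0,0,1,0,0,0.03,0,0,0,0.6,0,0,0,0,0,0,0.4,0,0,0,0,0,0,0.2])

```text
time_s: 29.8
tool_pos: [0.4597, 0.238, 0.2214]
tool_rot: [180.0, 0.1, -168.4]
force: [-0.0, -0.3, -0.2]
grip_width: 0.0649
grasp_force: 0.0
```

```bash
python3 - <<'E'
from h import *
print(pose(),get_obs()['force'],delta([.4590,.2379]))
E
```

```text
(array([[0.45987147, 0.23805637, 0.22188119],
       [0.4598795 , 0.2381124 , 0.22198746],
       [0.45979093, 0.23804886, 0.22187349]]), array([-168.36537107, -168.35864851, -168.35959987]), 29.95) [0.66584065 0.2369531  0.41953081] [ 0.0008  0.     -0.    ]
```

drive_tool(rows=[0.001,0,0.0225,0,0,0,0.2,0,0,0,0,0,0,0,0,0,0,0,0,0,-0.3,0,0,0,0,0,0,-1,0,0,0,0,0,0,-1], grip_force=50)

```text
time_s: 30.58
tool_pos: [0.4584, 0.2376, 0.1984]
tool_rot: [180.0, 0.1, -168.4]
force: [0.7, -0.8, -0.7]
grip_width: 0.0215
grasp_force: 0.0
```

drive_tool(rows=[0,0,0,0,0,0,-1,0,0,0,0,0,0,-1,0,0,0,0,0,0,-1,0,0,0,0,0,0,-1])

```text
time_s: 31.08
tool_pos: [0.4583, 0.2376, 0.198]
tool_rot: [180.0, 0.0, -168.4]
force: [0.1, 0.2, 2.5]
grip_width: 0.0127
grasp_force: 50.0
```

drive_tool(rows=[0,0,-0.004,0,0,0,-1,0,0,-0.004,0,0,0,-1,0,0,-0.004,0,0,0,-1,0,0,-0.004,0,0,0,-1,0,0,-0.004,0,0,0,-1])

```text
time_s: 31.7
tool_pos: [0.4585, 0.2375, 0.2187]
tool_rot: [180.0, 0.1, -168.4]
force: [-0.1, -0.2, -1.1]
grip_width: 0.0124
grasp_force: 50.0
```

drive_tool(rows=[0,0,-0.02,0,0,0,-1,0,0,-0.05,0,0,0,-1,0,0,-0.06,0,0,0,-1,0,0,0,0,0,0,-1,0,0,0,0,0,0,-1])

```text
time_s: 32.33
tool_pos: [0.4579, 0.2372, 0.3477]
tool_rot: [180.0, 0.0, -168.4]
force: [0.7, -0.1, -2.0]
grip_width: 0.0123
grasp_force: 50.0
```

```bash
python3 - <<'E'
from h import *
print(pose(),get_obs()['force'],get_obs()['grip_width'],delta([.453,-.262]))
c=snap('wrist');im=c['color'];g=cv2.cvtColor(im,cv2.COLOR_BGR2GRAY)
# held shaft: bright columns ahead of the fingers
h=cv2.cvtColor(im,cv2.COLOR_BGR2HSV)
for z in [tool()[2,3]-.164]:
  for X in (.02,.035,.045,.05,.06):
    w=(tool()@np.array([X,0,.157,1]))[:3]; x,y=proj(c,w)[0].round().astype(int); print(X,x,y,h[y,x-22:x+23:4].tolist())
E
```

```text
(array([[0.45759441, 0.23717324, 0.34670243],
       [0.45752432, 0.23714133, 0.3462333 ],
       [0.45753296, 0.23718933, 0.34608233]]), array([-168.35819098, -168.35897433, -168.3562947 ]), 32.475) [ 0.20295313  0.74272034 -1.83610734] 0.012226728647252355 [ 0.1052 -0.488   0.001 ]
0.02 315 235 [[160, 51, 15], [141, 89, 20], [105, 11, 94], [98, 6, 171], [100, 8, 195], [102, 6, 215], [99, 8, 212], [98, 5, 201], [90, 6, 177], [120, 10, 49], [0, 0, 19], [120, 59, 13]]
0.035 315 205 [[84, 221, 200], [98, 4, 231], [95, 11, 139], [120, 6, 171], [77, 9, 197], [80, 4, 211], [86, 8, 211], [98, 5, 201], [105, 9, 180], [99, 12, 154], [90, 6, 222], [84, 235, 195]]
0.045 315 185 [[84, 227, 200], [90, 3, 231], [95, 13, 116], [90, 8, 170], [90, 8, 192], [90, 7, 212], [99, 8, 213], [90, 6, 202], [96, 7, 177], [95, 11, 136], [90, 6, 229], [84, 231, 171]]
0.05 315 174 [[84, 225, 203], [105, 4, 231], [90, 2, 116], [110, 5, 166], [95, 8, 191], [85, 7, 210], [84, 6, 211], [85, 8, 203], [99, 10, 180], [98, 7, 145], [90, 3, 231], [83, 202, 183]]
0.06 315 152 [[83, 230, 140], [94, 11, 170], [83, 12, 169], [90, 7, 179], [90, 7, 191], [105, 33, 31], [170, 26, 29], [94, 11, 161], [102, 7, 182], [90, 9, 165], [94, 11, 164], [83, 163, 141]]
```

drive_tool(rows=[0.0105,-0.0488,0,0,0,0,-1,0.0105,-0.0488,0,0,0,0,-1,0.0105,-0.0488,0,0,0,0,-1,0.0105,-0.0488,0,0,0,0,-1,0.0105,-0.0488,0,0,0,0,-1])

```text
time_s: 33.15
tool_pos: [0.4554, -0.0137, 0.347]
tool_rot: [-180.0, -0.1, -168.4]
force: [0.2, -0.5, -1.8]
grip_width: 0.0124
grasp_force: 50.0
```

drive_tool(rows=[0.0105,-0.0488,0,0,0,0,-1,0.0105,-0.0488,0,0,0,0,-1,0.0105,-0.0488,0,0,0,0,-1,0.0105,-0.0488,0,0,0,0,-1,0.0105,-0.0488,0,0,0,0,-1])

```text
time_s: 33.78
tool_pos: [0.4533, -0.263, 0.3471]
tool_rot: [180.0, -0.0, -168.3]
force: [0.7, -0.8, -1.5]
grip_width: 0.0118
grasp_force: 50.0
```

drive_tool(rows=[0,0,0,0,0,-0.085,-1,0,0,0,0,0,0,-1,0,0,0,0,0,0,-1,0,0,0,0,0,0,-1])

```text
time_s: 34.28
tool_pos: [0.454, -0.2609, 0.3476]
tool_rot: [180.0, 0.0, -163.4]
force: [-0.1, -0.8, -0.8]
grip_width: 0.0123
grasp_force: 50.0
```

```bash
python3 - <<'E'
from h import *
print(pose(),get_obs()['qpos'],get_obs()['grip_width'])
for n in ('wrist','scene','side'):
    c=snap(n);im=c['color']; print(n)
    cv2.imwrite(f'pics/v_{n}.png',im)
    for k in contours(nongreen(im)):
        if cv2.contourArea(k)>12000: continue
        q=cast(c,k[:,0],.008)[:,:2].astype(np.float32); r=cv2.minAreaRect(q)
        if np.hypot(r[0][0]-.453,r[0][1]+.262)<.1: print(k[:,0].mean(0).round(),np.round(r[0],4),np.round(r[1],4),round(r[2],1),delta(r[0]))
    # grey base plate only
    h=cv2.cvtColor(im,cv2.COLOR_BGR2HSV)
    m=((h[...,1]<40)&(h[...,2]>80)&(h[...,2]<245)).astype(np.uint8)*255
    for k in contours(m,200):
        q=cast(c,k[:,0],.008)[:,:2].astype(np.float32); r=cv2.minAreaRect(q)
        if np.hypot(r[0][0]-.453,r[0][1]+.262)<.1: print(' grey',k[:,0].mean(0).round(),np.round(r[0],4),np.round(r[1],4),round(r[2],1),delta(r[0]))
E
```

```text
(array([[ 0.45395094, -0.26098602,  0.34764435],
       [ 0.45391806, -0.26113389,  0.34774718],
       [ 0.45390052, -0.26122778,  0.34778146]]), array([-163.43518992, -163.44481687, -163.44986862]), 34.425) [-20.93325637   6.21836406  51.40426836 106.86634347  -5.21830546
  69.31834106 138.70316654] 0.012521335518322227
wrist
 grey [319. 213.] [ 0.4894 -0.2434] [0.1276 0.0429] 16.5 [-0.0392  0.0071  0.    ]
 grey [321. 139.] [ 0.4069 -0.2677] [0.0189 0.0425] 16.6 [ 0.0468  0.0073 -0.    ]
scene
[168. 264.] [ 0.4522 -0.2493] [0.1345 0.059 ] 16.5 [-0.0019  0.0121  0.    ]
 grey [171. 267.] [ 0.4584 -0.2535] [0.1204 0.0444] 16.4 [-0.0066  0.0063  0.    ]
side
[393. 165.] [ 0.4606 -0.271 ] [0.1229 0.1125] 15.4 [-0.0039 -0.011  -0.    ]
 grey [392. 169.] [ 0.4522 -0.2438] [0.1185 0.0484] 19.0 [-0.0035  0.0174  0.    ]
```

drive_tool(rows=[-0.005,0.007,0.04,0,0,0,-1,0,0,0.02,0,0,0,-1,0,0,0,0,0,0,-1,0,0,0,0,0,0,-1])

```text
time_s: 35.08
tool_pos: [0.4569, -0.254, 0.2887]
tool_rot: [-179.9, 0.1, -163.5]
force: [0.9, -0.2, -1.9]
grip_width: 0.0118
grasp_force: 50.0
```

```bash
python3 - <<'E'
from h import *
P,Q,t=pose(); print(P[-1],Q,t)
c=snap('wrist');im=c['color'];T=tool();h=cv2.cvtColor(im,cv2.COLOR_BGR2HSV)
x,y=proj(c,[(T@[.038,0,0,1])[:3]*[1,1,0]+[0,0,.04]])[0].astype(int);print(x,y)
y0,y1,x0,x1=max(y-90,0),min(y+60,245),x-80,x+80
def rep(m,z,lab):
    for k in contours(m.astype(np.uint8)*255,80):
        k=k[:,0]+[x0,y0]; q=cast(c,k,z); l=(np.c_[q,np.ones(len(q))]@np.linalg.inv(T).T)[:,:2]
        print(lab,k.mean(0).round(),'px',k.min(0),k.max(0),'tool min',l.min(0).round(4),'max',l.max(0).round(4))
s=h[y0:y1,x0:x1]; rep(nongreen(im[y0:y1,x0:x1])>0,.008,'all'); rep(s[...,2]<60,.043,'dark')
cv2.imwrite('pics/v2.png',cv2.resize(im[40:300,180:460],None,fx=2.2,fy=2.2))
E
```

```text
[ 0.45696902 -0.25390556  0.28886341] [-163.50333918 -163.49757545 -163.49396089] 35.225
315 163
all [315. 175.] px [289 129] [342 222] tool min [-0.0208 -0.022 ] max [0.0622 0.0234]
dark [316. 159.] px [289 148] [343 169] tool min [ 0.0347 -0.0192] max [0.0504 0.0209]
```

View pics/v2.png

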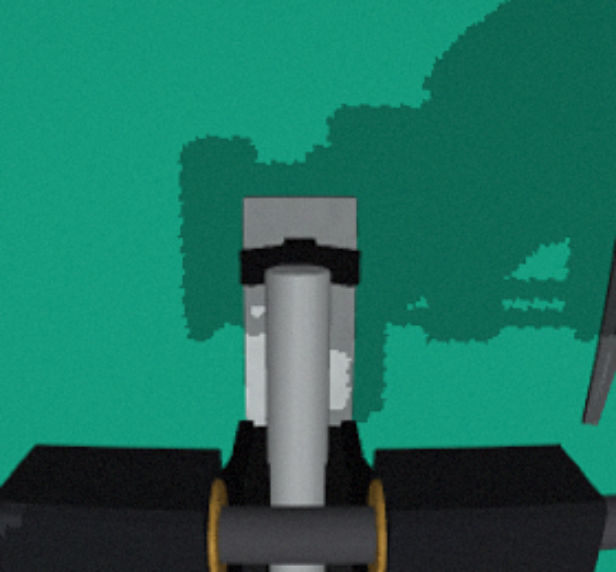

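The last picture shows the shaft centred laterally over the far V-rest (300,265) and along the plate, whose far edge is at row 197. I'll shift 2 mm forward and lower.

drive_tool(rows=[0.002,0.0005,0.04,0,0,0,-1,0,0,0.035,0,0,0,-1,0,0,0,0,0,0,-1,0,0,0,0,0,0,-1])

```text
time_s: 35.78
tool_pos: [0.4551, -0.2542, 0.2142]
tool_rot: [-179.9, 0.1, -163.5]
force: [-0.1, -1.4, -0.7]
grip_width: 0.0126
grasp_force: 50.0
```

```bash
python3 - <<'E'
from h import *
print(pose(),get_obs()['force'])
c=snap('wrist');im=c['color'];T=tool()
x0,x1,y0,y1=240,390,60,240
for k in contours(nongreen(im[y0:y1,x0:x1]),80):
    k=k[:,0]+[x0,y0]; q=cast(c,k,.008); l=(np.c_[q,np.ones(len(q))]@np.linalg.inv(T).T)[:,:2]
    f=l[l[:,0]>l[:,0].max()-.006]; print(k.mean(0),l.max(0),'far end lateral',f.min(0),f.max(0))
E
```

```text
(array([[ 0.45534626, -0.25421762,  0.21447419],
       [ 0.45536199, -0.25416221,  0.21450042],
       [ 0.45527418, -0.25406922,  0.21438194]]), array([-163.48805072, -163.48617848, -163.48386997]), 35.925) [-0.45184184 -0.22232573 -2.36102084]
[315.61111111 188.40350877] [0.06096885 0.02506975] far end lateral [ 0.0554476  -0.02172146] [0.06096885 0.02249395]
```

drive_tool(rows=[0.001,0.0003,0.01,0,0,0,-1,0,0,0.004,0,0,0,-1,0,0,0,0,0,0,-1,0,0,0,0,0,0,-1])

```text
time_s: 36.48
tool_pos: [0.4534, -0.2538, 0.1987]
tool_rot: [-180.0, -0.0, -163.5]
force: [-0.3, -0.9, -0.1]
grip_width: 0.0127
grasp_force: 50.0
```

drive_tool(rows=[0,0,0.0015,0,0,0,-1,0,0,0,0,0,0,-1,0,0,0,0,0,0,-1])

```text
time_s: 36.85
tool_pos: [0.4536, -0.2542, 0.198]
tool_rot: [-180.0, 0.0, -163.5]
force: [-2.0, -0.5, 5.4]
grip_width: 0.0126
grasp_force: 50.0
```

drive_tool(rows=[0,0,0.001,0,0,0,-1,0,0,0,0,0,0,-1,0,0,0,0,0,0,-1])

```text
time_s: 37.22
tool_pos: [0.4536, -0.2544, 0.1978]
tool_rot: [180.0, 0.0, -163.5]
force: [-4.0, 1.3, 13.5]
grip_width: 0.0121
grasp_force: 50.1
```

drive_tool(rows=[0,0,-0.002,0,0,0,-0.4,0,0,0,0,0,0,0,0,0,0,0,0,0,0.3,0,0,0,0,0,0,0.3,0,0,-0.03,0,0,0,0.3], grip_force=10)

```text
time_s: 37.85
tool_pos: [0.4525, -0.2528, 0.2267]
tool_rot: [179.9, -0.3, -163.5]
force: [0.4, 0.6, 0.6]
grip_width: 0.0527
grasp_force: 0.0
```

drive_tool(rows=[0,0,-0.05,0,0,0,1,0,0,-0.06,0,0,0,1,0,0,-0.04,0,0,0,1,0,0,0,0,0,0,1,0,0,0,0,0,0,1])

```text
time_s: 38.48
tool_pos: [0.4532, -0.2533, 0.3774]
tool_rot: [179.9, -0.0, -163.5]
force: [-0.1, -0.4, 0.3]
grip_width: 0.0861
grasp_force: 0.0
```

```bash
python3 - <<'E'
from h import *
print(pose()[0][-1])
c=snap('wrist');im=c['color'];T=tool();h=cv2.cvtColor(im,cv2.COLOR_BGR2HSV)
cv2.imwrite('pics/fin_w.png',im)
# shaft: centreline points & ends
g=h[...,2]; 
for X in (-.02,-.01,0.,.01,.02,.05):
    w=np.array([.4545,-.2543,.04])+X*np.r_[T[:2,0],0]; p=proj(c,w)[0].round().astype(int); print(X,p,h[p[1],p[0]].tolist())
q=nongreen(im)
for k in contours(q):
    if cv2.contourArea(k)<12000:
        r=cv2.minAreaRect(cast(c,k[:,0],.008)[:,:2].astype(np.float32)); print(k[:,0].mean(0).round(),np.round(r[0],4),np.round(r[1],4),round(r[2],1))
# column profile along shaft centre
x,y=proj(c,[.4545,-.2543,.043])[0].astype(int); print(x,y,[ (yy,int(g[yy,x])) for yy in range(y-70,y+60,3)])
s=snap('side')['color']; cv2.imwrite('pics/fin_s.png',s)
hs=cv2.cvtColor(s,cv2.COLOR_BGR2HSV); m=((hs[...,0]>165)|(hs[...,0]<6))&(hs[...,1]>70)&(hs[...,2]>90); m[:220]=0; m[290:]=0;m[:,:340]=0;m[:,400:]=0
for k in contours(m.astype(np.uint8)*255): print('bottle',cv2.boundingRect(k))
E
```

```text
[ 0.45304326 -0.25328466  0.37672507]
-0.02 [313 205] [110, 3, 236]
-0.01 [313 196] [100, 3, 235]
0.0 [313 187] [100, 3, 237]
0.01 [313 177] [90, 3, 238]
0.02 [313 168] [80, 5, 170]
0.05 [313 139] [100, 9, 169]
[607. 391.] [0.8709 1.0963] [0.9342 0.1041] 80.1
[313. 179.] [ 0.4588 -0.2525] [0.1289 0.0447] 16.4
[428. 162.] [ 0.3962 -0.1255] [0.1131 0.0202] 11.5
[573.   7.] [0.0807 0.053 ] [0.0379 0.1713] 34.7
312 187 [(117, 103), (120, 106), (123, 103), (126, 102), (129, 108), (132, 125), (135, 154), (138, 163), (141, 162), (144, 163), (147, 163), (150, 165), (153, 166), (156, 166), (159, 164), (162, 168), (165, 164), (168, 166), (171, 167), (174, 160), (177, 237), (180, 236), (183, 236), (186, 236), (189, 236), (192, 237), (195, 235), (198, 234), (201, 235), (204, 235), (207, 234), (210, 233), (213, 232), (216, 233), (219, 233), (222, 232), (225, 231), (228, 232), (231, 232), (234, 230), (237, 157), (240, 161), (243, 156), (246, 154)]
bottle (360, 245, 21, 30)
```

```bash
python3 - <<'E'
from h import *
pose();c=snap('wrist');im=c['color'];T=tool();Ti=np.linalg.inv(T)
L=lambda p,z:(Ti@np.r_[cast(c,p,z)[0],1])[:2].round(4)
print('shaft ends',L([313,133.5],.041),L([313,236],.041))
m=nongreen(im)[80:270,270:356]
k=max(contours(m),key=cv2.contourArea)[:,0]+[270,80]
print('far plate edge',L([313,k[:,1].min()],.008),'bottom',L([313,k[:,1].max()],.008),k.min(0),k.max(0))
g=cv2.cvtColor(im,cv2.COLOR_BGR2GRAY)
# dark V-rest rows just beside the shaft
for x in (296,298,328,330): print(x,[y for y in range(110,262) if g[y,x]<60])
for r in (145,160,190,210,230): print(r,g[r,290:338:3])
E
```

```text
shaft ends [ 0.0541 -0.0015] [-0.0585 -0.0018]
far plate edge [ 0.0578 -0.0017] bottom [-0.0701 -0.002 ] [294 128] [334 234]
296 [146, 147, 148, 149, 150, 151, 152, 153, 154, 155, 156, 215, 216, 217, 218, 219, 220, 221, 222, 223, 224, 225]
298 [145, 146, 147, 148, 149, 150, 151, 152, 153, 154, 155, 156, 215, 216, 217, 218, 219, 220, 221, 222, 223, 224, 225]
328 [145, 146, 147, 148, 149, 150, 151, 152, 153, 154, 155, 156, 214, 215, 216, 217, 218, 219, 220, 221, 222, 223, 224, 225]
330 [145, 146, 147, 148, 149, 150, 151, 152, 153, 154, 155, 156, 215, 216, 217, 218, 219, 220, 221, 222, 223, 224, 225]
145 [108  88  76  40  34  16 104 142 169 151 111  22  33  51  78  80]
160 [110 118 133 126 120 124 100 144 167 155 106 125 123 189 189 113]
190 [112 113 169 186 188 185 143 224 235 206 103 121 170 180 141 113]
210 [113 112 142 184 175 122 147 224 233 199 113 123 124 122  98 113]
230 [109 115 109 108 112 108 130 226 231 197 104 113 106 113 112 110]
```

```bash
python3 -c "
from cell import *
print(get_obs()['time_s'],sign_off())"
```

```text
the job is handed in; nothing more can be done
38.925 None
```

I handed the job in at 38.9 s: the bush, block and disc lie flat in their matching trays, the shaft is centred in the V-rests (within about 1 mm by the wrist camera), and the dispenser was still standing at the last check.

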